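# Release the locked interlock rods and park the turret

### The arm

A 6-joint arm with a two-finger parallel gripper is mounted at the origin on the work surface. World frame = base frame: x ahead of the robot, y to its left, z up, the work surface at z = 0. Lengths are in m, angles in rad, forces in N, time in s.
With the tool pointing down it reaches from about 0.3 to 0.875 m from the base axis. Payload 6.4 kg.
Tool frame: the origin (TCP) lies at the very end of the fingers, on their centre line; the grasp point (between the pads) lies 19 mm behind it; x points along the fingers, y is the direction in which the jaws open and shut, and the axes are right-handed (so a half turn about x gives the same grasp; the last joint's range is limited). The gripper opens to 88 mm and grips with 3 to 60 N. Pads are 18 mm wide; open, the fingers measure 123 mm over their backs; the gripper's body (75 mm by 187 mm) begins 45 mm behind the grasp point.
Start: joints at [-1.403, 0.181, 1.607, -0, 1.354, -0.206], TCP at [0.21, -0.535, 0.213] pointing down, gripper open.
Joint ranges: [-2.99, 2.99], [-0.89, 2.07], [0.3, 2.58], [-1.14, 4.28], [0, 2.63], [-3.12, 3.12]. Speed limits (rad/s): [2.57, 2.57, 3.01, 3.14, 3.14, 3.14].

### API

Orientations are given as a 3x3 rotation matrix whose columns are the frame's x, y, z axes.
In Python, from workcell import ctrl gives the robot as it stands. The module is installed in compiled form; this text tells all that it offers.
- The arm moves only by the tool jog_arm, never from a script. Its argument "rows" is a list of rows, each an object with "offset": the shift along the tool's x, y, z in m, a list of three; "roll": the turn about the tool's x in degrees. A call has 1 to 20 rows; each row is the pose to reach, as a shift and turn from the pose commanded when the call began, along the tool's axes at that moment; what a row does not reach only later rows make up. A row lasts 1/12 s, in which the tool goes at most 41.7 mm and 7.16 degrees, less where a joint would pass 70% of its speed; a pose out of reach is approached as far as the arm can. A call with a gripper value outside its range is refused whole. "fingers" is the opening, from -1 (shut) to 1 (fully open), set as the call begins (left out, the last holds). The fingers move at their own pace and stop on an object; the grip force is fixed at half the most. Time passes only in rows, so rows that repeat a pose let the fingers close. It gives the time, the measured TCP pose, the force and the opening at its end, in the units of the state.
- ctrl.sense(): the state, without advancing time (a new reading comes with each control period).
- ctrl.get_image(name): name is "scene" or "top" or "wrist"; returns a dict with "image" (420x560x3 uint8, red, green, blue), "range_z" (420x560 float32, m along the optical axis (not along the pixel's ray), 0 where there is no reading), "K" (3x3 intrinsics, pixels), "position" and "orientation" of the camera in the world; the wrist camera has in their place "hand_eye" (4x4, takes a point from camera to tool coordinates, whose origin is the TCP and whose axes are the tool frame's). Camera axes: x right, y down, z forward; pixel columns grow to the right and rows downward; lengths in m; the calibration is good to about 2 mm. A picture is of the moment at which its call begins: read the wrist's pose just before it.
- ctrl.finish_job(): hands the job in, once; it reports no verdict.
Trained networks look in the newest picture that a camera, given by its name, has taken for a name from the list of things; names that differ only in an ending like _2 or _b are one class to them, and where a whole thing is asked for, a point or a joint stands for the part that bears it (a point fixed in the world has none). Each returns a list of dicts, best first, with "score" (0 to 1); they miss things now and then, are a little off and sometimes report something else, mostly with a low value. They report only what shows in the picture. A call takes as long as a camera call.
- ctrl.find_in(label, camera): "extent" ([left, top, width, height] in pixels, round what is visible of it).
- ctrl.cut_out(label, camera): "pixels" (420x560 bool, what is visible of it) and "extent" ([left, top, width, height] in pixels, round what is visible of it).
The state is a dict: "time_s": time; "joint_positions": joint angles; "dq": joint speeds; "effort": joint torques, N m; "ee_pos": TCP position; "eef_rot": TCP orientation; "contact_force": force on the tool from outside, world axes, zero at the start; "wrist_torque": the same for the moment, N m; "finger_gap": finger opening in m.
Only numpy, scipy, OpenCV 4.12 (cv2) and the standard library are available. Lean on these libraries where they do the work, as an engineer would, in place of code of your own. Each camera call takes 0.05 s, during which the arm holds its last target.

### The job

Release every rod held in the interlock stand: turn the turret click by click until its notch stands at a rod, pull that rod straight up out of its socket and lay it in the grey tray, lying wholly inside the walls, and go on until no rod is left. Then turn the turret back to home, clicked in with its notch at the white index tab, and leave the tray flat on the desk and the other objects on the desk undisturbed.

Things in the scene. Friction and masses are not known exactly. Their poses are not given: they have to be found in the camera images.
- interlock: stand fixed to the desk: round base plate 270 dia; origin at its centre on the desk. Four square sockets, 44 wide, rims 60 above the desk, hole 23 wide and 52 deep, on a circle of radius 100 about the origin, at 60, 120, 240 and 300 degrees counter-clockwise (seen from above) from the stand's x axis. The home mark is at 180 degrees; nothing at 0
- home_mark (a point): top of the white index tab, 30 x 12 x 74 high, 107 from the turret axis on the stand's -x side: the home mark
- turret (a joint): turret angle, rad, counter-clockwise positive from above; 0 = home (notch at the index tab), stops at +-2.4. A detent every 60 degrees: -2, -1, 0, +1, +2 clicks. About 0.12 N m turns it out of a detent; let go within 25 degrees of one it drops in. The notch points in the stand direction 180 degrees + this angle: over the four sockets at -2, -1, +1, +2 clicks
- turret_notch (a point): middle of the notch, 75 from the axis, on the top face of the turret's aluminium locking disc (164 dia, 71 to 79 above the desk). One notch, 50 wide, 18 deep. Elsewhere the rim overlaps the rods' collars and locks them down; only the rod at the notch can be lifted, straight up
- turret_knob (a point): centre of the turret's black bar knob, on the turret axis, 115 above the desk. The bar is 64 long, 16 wide, standing from 79 to 130 above the desk, its length in line with the notch; grip it across its width
- tray: loose open grey plastic tray with a thin black floor lining, 900 g, outside 250 (its x) x 230 (its y) x 45 high, walls and floor 5 thick, inside 240 x 220; origin at the centre of its underside. It may get knocked aside
- rod_a: interlock rod, steel, about 220 g, 135 long on its z axis; up to four alike, 3 or 4 present. Origin: centre of the foot (bottom end). From the foot up: stem 18 dia (0-50), collar 50 dia (50-58), neck 16 dia to grip (58-118), black head 30 dia (118-135). At the start it stands in a socket, collar on the rim, foot 10 above the desk
- rod_a_head (a point): top end of that rod's head, on its axis, 135 from the foot
- rod_b: interlock rod, steel, about 220 g, 135 long on its z axis; up to four alike, 3 or 4 present. Origin: centre of the foot (bottom end). From the foot up: stem 18 dia (0-50), collar 50 dia (50-58), neck 16 dia to grip (58-118), black head 30 dia (118-135). At the start it stands in a socket, collar on the rim, foot 10 above the desk
- rod_b_head (a point): top end of that rod's head, on its axis, 135 from the foot
- rod_c: interlock rod, steel, about 220 g, 135 long on its z axis; up to four alike, 3 or 4 present. Origin: centre of the foot (bottom end). From the foot up: stem 18 dia (0-50), collar 50 dia (50-58), neck 16 dia to grip (58-118), black head 30 dia (118-135). At the start it stands in a socket, collar on the rim, foot 10 above the desk
- rod_c_head (a point): top end of that rod's head, on its axis, 135 from the foot
- rod_d: interlock rod, steel, about 220 g, 135 long on its z axis; up to four alike, 3 or 4 present. Origin: centre of the foot (bottom end). From the foot up: stem 18 dia (0-50), collar 50 dia (50-58), neck 16 dia to grip (58-118), black head 30 dia (118-135). At the start it stands in a socket, collar on the rim, foot 10 above the desk
- rod_d_head (a point): top end of that rod's head, on its axis, 135 from the foot
- fan_guard: bystander: flat grey round-wire fan guard, about 120 square, 6 thick, origin under its centre
- bumper: bystander: orange silicone bumper foot, 64 dia, 30 high, origin under its centre
- spacer: bystander: knurled aluminium spacer standing upright, 28 dia, 70 high, origin under its centre
- connectors: bystander: silver coaxial connector pair, together 96 long, 24 high, origin under its middle

How it is judged:
On the way:
1. every rod lies in the tray (x of rod_a in the frame of tray between -0.122 and 0.122 m and y of rod_a in the frame of tray between -0.112 and 0.112 m and z of each of rod_a, rod_a_head, rod_b, rod_b_head, rod_c, rod_c_head, rod_d, rod_d_head in the frame of tray below 0.08 m and x of rod_a_head in the frame of tray between -0.122 and 0.122 m and y of rod_a_head in the frame of tray between -0.112 and 0.112 m and x of rod_b in the frame of tray between -0.122 and 0.122 m and y of rod_b in the frame of tray between -0.112 and 0.112 m and x of rod_b_head in the frame of tray between -0.122 and 0.122 m and y of rod_b_head in the frame of tray between -0.112 and 0.112 m and x of rod_c in the frame of tray between -0.122 and 0.122 m and y of rod_c in the frame of tray between -0.112 and 0.112 m and x of rod_c_head in the frame of tray between -0.122 and 0.122 m and y of rod_c_head in the frame of tray between -0.112 and 0.112 m and x of rod_d in the frame of tray between -0.122 and 0.122 m and y of rod_d in the frame of tray between -0.112 and 0.112 m and x of rod_d_head in the frame of tray between -0.122 and 0.122 m and y of rod_d_head in the frame of tray between -0.112 and 0.112 m), for 0.2 s.
At the end, for the whole second after the job is handed in: Both ends of every rod present are inside the tray walls and less than 80 mm above the tray's underside, rods and tray at rest, the tray flat on the desk (within 0.08 rad), and the turret within 0.12 rad of home (all of step 1 and linear speed of each of rod_a, rod_b, rod_c, rod_d, tray below 0.02 m/s and value of joint turret between -0.12 and 0.12 rad and angle between tray's own z axis and vertical below 0.08 rad and height (world z) of tray below 0.01 m); the robot touches nothing.
It fails at once if the fan guard is moved more than 40 mm (distance of fan_guard from where it was at the start of the episode above 0.04 m).
It fails at once if the bumper foot is moved more than 40 mm (distance of bumper from where it was at the start of the episode above 0.04 m).
It fails at once if the spacer is moved more than 40 mm (distance of spacer from where it was at the start of the episode above 0.04 m).
It fails at once if the connector pair is moved more than 40 mm (distance of connectors from where it was at the start of the episode above 0.04 m).
Of rod_a, rod_b, rod_c, rod_d only 3 to 4 are there at a start; the rules pass over those that are not, and their reading is None.
At some moment in a run one of tray may be knocked a few centimetres aside while the robot is not near it.
Once in a run the grip may slacken for a moment while it holds something.
It also fails if it takes over 210 s, if anything falls off the work surface, if the arm or the gripper's body presses on something with over 40 N, if the wrist force passes 120 N, or if a joint passes its speed limit or range.

## Working session

There is one attempt and no reset: what is moved stays moved. The work goes in short steps, Python scripts to look and compute and a tool call to move; the robot and the scene stay as the last step left them, time stands still between calls to the robot, and variables do not carry over. Pictures are saved under pics/ and viewed, and the job is handed in when it is done.

Besides the shell and the picture viewer there is one more tool, called as a command line: name --argument value ..., lists and objects as JSON in quotes. jog_arm: Moves the arm, as the interface text tells. Its arguments: {"type":"object","properties":{"rows":{"type":"array"},"fingers":{"type":"number"}},"required":["rows"]}

```bash
mkdir -p pics; ls; cat > h.py <<'E'
import numpy as np, cv2
from workcell import ctrl
def grab(n,fn=None):
    s=ctrl.sense(); d=ctrl.get_image(n)
    if n=="wrist":
        T=np.eye(4);T[:3,:3]=np.array(s["eef_rot"]);T[:3,3]=s["ee_pos"]
        d["T"]=T@np.array(d["hand_eye"])
    else:
        T=np.eye(4);o=np.array(d["orientation"])
        T[:3,:3]=o;T[:3,3]=d["position"];d["T"]=T
    if fn: cv2.imwrite("pics/"+fn,d["image"][:,:,::-1])
    return d
def cloud(d):
    K=np.array(d["K"]);z=d["range_z"];h,w=z.shape
    u,v=np.meshgrid(np.arange(w),np.arange(h))
    P=np.stack([(u-K[0,2])*z/K[0,0],(v-K[1,2])*z/K[1,1],z],-1)
    W=P@d["T"][:3,:3].T+d["T"][:3,3]
    W[z==0]=np.nan
    return W
E
python3 - <<'E'
from h import *
s=ctrl.sense();print(s)
for n in["scene","top"]:
    d=grab(n,n+"0.png");W=cloud(d);np.save(n+"W.npy",W)
    print(n,d["T"].round(3),np.array(d["K"]).round(1))
    for l in ["interlock","turret_knob","tray","rod_a","rod_a_head","fan_guard","bumper","spacer","connectors","turret_notch","home_mark"]:
        try:r=ctrl.find_in(l,n)
        except Exception as e: print(l,e);continue
        for q in r[:5]:
            x,y,w,h=[int(v) for v in q["extent"]]
            print(l,round(q["score"],2),(x,y,w,h),np.nanmedian(W[y:y+h,x:x+w].reshape(-1,3),0).round(3))
E
```

```text
pics
{'time_s': 0.0, 'joint_positions': array([-1.40328984e+00,  1.81522030e-01,  1.60800948e+00, -4.47561824e-05,
        1.35379562e+00, -2.06271948e-01]), 'dq': array([ 4.20905125e-04,  4.73192264e-04, -2.73455615e-03,  3.08021914e-04,
       -8.91196829e-04, -6.17665225e-05]), 'effort': array([ 1.03108848e-04, -4.33870447e+01, -3.41847467e+01,  7.02504278e-02,
        3.83855717e-02, -1.32358546e-04]), 'ee_pos': array([ 0.2098707 , -0.5347032 ,  0.21212016]), 'eef_rot': array([[-3.32272944e-04,  3.65144303e-01, -9.30950873e-01],
       [ 1.70290616e-03, -9.30949368e-01, -3.65144320e-01],
       [-9.99998495e-01, -1.70664955e-03, -3.12477194e-04]]), 'contact_force': array([-0.17387352,  0.08815428,  0.54835288]), 'wrist_torque': array([ 0.01333743, -0.01841454,  0.02819513]), 'finger_gap': 0.08825840704838764}
scene [[ 0.131  0.618 -0.775  1.63 ]
 [ 0.991 -0.073  0.11  -0.147]
 [ 0.011 -0.782 -0.623  0.945]
 [ 0.     0.     0.     1.   ]] [[514.2   0.  275.9]
 [  0.  514.2 205.7]
 [  0.    0.    1. ]]
interlock 0.85 (149, 180, 101, 78) [ 0.568 -0.201  0.014]
turret_knob 0.56 (167,
[... 1380 characters left out ...]
 (315, 201, 18, 25) [ 0.575 -0.106  0.069]
rod_a 0.78 (390, 239, 22, 18) [ 0.49  -0.289  0.07 ]
rod_a 0.75 (384, 197, 22, 20) [ 0.589 -0.28   0.07 ]
rod_a 0.73 (319, 242, 18, 22) [ 0.48  -0.114  0.07 ]
rod_a_head 0.8 (386, 237, 23, 18) [ 0.494 -0.284  0.077]
fan_guard 0.94 (248, 115, 51, 50) [0.786 0.016 0.002]
spacer 0.64 (248, 116, 55, 48) [0.786 0.01  0.002]
spacer 0.63 (460, 193, 16, 14) [ 0.61  -0.478  0.058]
spacer 0.27 (389, 239, 22, 18) [ 0.49  -0.288  0.071]
connectors 0.82 (96, 184, 12, 35) [0.625 0.467 0.015]
turret_notch 0.9 (327, 201, 66, 64) [ 0.528 -0.194  0.079]
home_mark 0.91 (304, 179, 101, 102) [ 0.538 -0.187  0.011]
home_mark 0.53 (320, 244, 16, 22) [ 0.475 -0.114  0.07 ]
```

```bash
python3 - <<'E'
from h import *
im=cv2.imread("pics/top0.png");c=im[150:310,130:430];cv2.imwrite("pics/topc.png",cv2.resize(c,(800,427),interpolation=cv2.INTER_CUBIC))
im=cv2.imread("pics/scene0.png");c=im[150:300,120:420];cv2.imwrite("pics/scenec.png",cv2.resize(c,(800,400),interpolation=cv2.INTER_CUBIC))
W=np.load("topW.npy")
P=W.reshape(-1,3)
near=(abs(P[:,0]-.54)<.16)&(abs(P[:,1]+.2)<.16)
for lo,hi in [(.12,.137),(.137,.16),(.074,.084),(.066,.073)]:
    Q=P[near&(P[:,2]>lo)&(P[:,2]<hi)];print(lo,hi,len(Q),Q.mean(0).round(4), Q.min(0).round(3),Q.max(0).round(3))
# components by height mask
m=(W[...,2]>.1)
n,l,st,ce=cv2.connectedComponentsWithStats(m.astype(np.uint8))
for i in range(1,n):
    Q=W[l==i]
    if st[i,4]>8: print(st[i],Q.mean(0).round(4),Q[:,2].max().round(3))
E
```

```text
0.12 0.137 213 [ 0.5328 -0.1996  0.1299] [ 0.462 -0.284  0.12 ] [ 0.602 -0.104  0.137]
0.137 0.16 502 [ 0.5323 -0.2001  0.1448] [ 0.462 -0.304  0.137] [ 0.604 -0.094  0.152]
0.074 0.084 2956 [ 0.5345 -0.1999  0.0792] [ 0.411 -0.299  0.074] [ 0.615 -0.095  0.084]
0.066 0.073 543 [ 0.5256 -0.1936  0.069 ] [ 0.413 -0.31   0.066] [ 0.615 -0.085  0.073]
[548 165  12  45 266] [ 0.6389 -0.6701  0.1122] 0.13
[558 164   2  10  15] [ 0.6794 -0.6874  0.1047] 0.11
[506 171  22  64 405] [ 0.5956 -0.578   0.1058] 0.114
[528 170  22  59 412] [ 0.6012 -0.6269  0.1147] 0.131
[392 199  14  12 135] [ 0.5902 -0.2795  0.1438] 0.151
[320 207  13  13 127] [ 0.5734 -0.1081  0.1446] 0.151
[358 217  12  27 225] [ 0.5324 -0.1979  0.1269] 0.135
[397 241  14  12 135] [ 0.491  -0.2893  0.1433] 0.15
[325 249  13  12 129] [ 0.4745 -0.1178  0.1445] 0.152
[ 224  344  147   76 7890] [0.2884 0.005  0.5948] 0.793
[ 509  363   51   57 1799] [ 0.2232 -0.4384  0.4294] 0.617
```

View pics/topc.png

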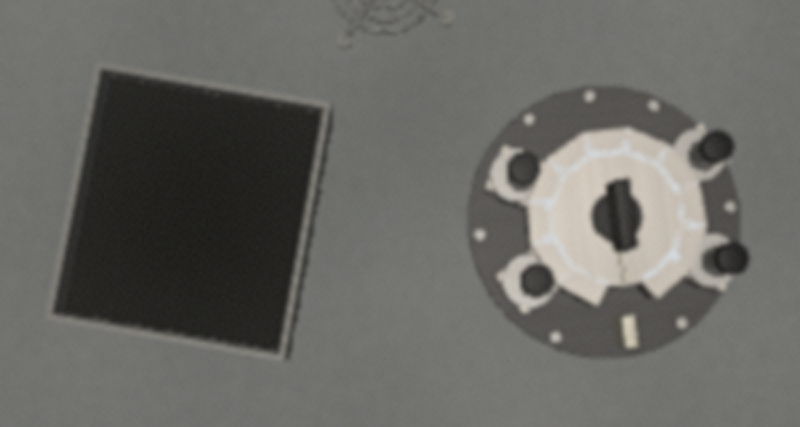

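View pics/scenec.png

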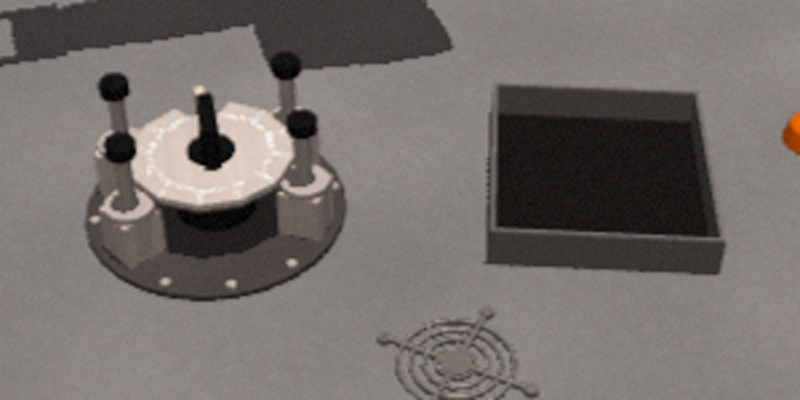

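View pics/top0.png

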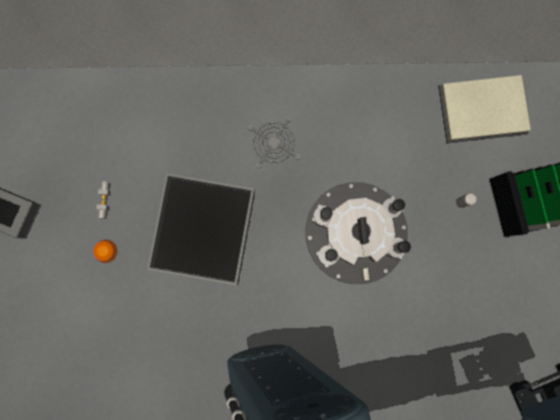

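The top view shows four rods in their sockets, at about px (398,205), (326,213), (404,247) and (331,255), with the notch at the white tab (366,274). The empty tray is at about px (201,230). I'll write a helper, then move over the stand for a closer look.

```bash
cat >> h.py <<'E'
def go(p,yaw):
    s=ctrl.sense();R=np.array(s["eef_rot"]);e=np.array(s["ee_pos"])
    y0=np.degrees(np.arctan2(R[1,1],R[0,1]))
    d=(yaw-y0+180)%360-180
    off=R.T@(np.array(p)-e)
    print("t%.1f"%s["time_s"],"at",e.round(4),"yaw %.1f"%y0,"-> off",off.round(4),"roll %.1f"%(-d),"rows>=%.1f / %.1f"%(np.linalg.norm(off)/.0417,abs(d)/7.16),"gap %.4f"%s["finger_gap"],"j6 %.0f"%np.degrees(s["joint_positions"][5]),"F",np.round(s["contact_force"],1))
def tray(d):
    W=cloud(d);m=(W[...,2]<.02)&(W[...,2]>-.02)
    r=ctrl.cut_out("tray","top")[0]
    k=r["pixels"].astype(np.uint8)
    Q=W[k>0];Q=Q[(Q[:,2]>.035)&(Q[:,2]<.055)][:,:2].astype(np.float32)
    c,sz,a=cv2.minAreaRect(Q)
    print("score",r["score"],"rim rect c",np.round(c,4),np.round(sz,4),"ang",round(a,1),"n",len(Q))
    return r,W
E
python3 - <<'E'
from h import *
from scipy.optimize import least_squares
d=grab("top");r,W=tray(d)
print(r["extent"])
# all heights within tray
Q=W[r["pixels"]];print(np.histogram(Q[:,2],bins=np.arange(-.01,.07,.01)))
heads=[]
for c in [(.59,-.28),(.573,-.108),(.491,-.289),(.4745,-.118)]:
    P=W.reshape(-1,3);k=(np.hypot(P[:,0]-c[0],P[:,1]-c[1])<.025)&(P[:,2]>.141)
    heads.append(P[k][:,:2].mean(0));print(k.sum(),heads[-1].round(4))
heads=np.array(heads);a=np.radians([300,60,240,120])
f=lambda p:(np.c_[p[0]+.1*np.cos(a+p[2]),p[1]+.1*np.sin(a+p[2])]-heads).ravel()
s=least_squares(f,[.53,-.2,.1]);print(s.x[:2].round(4),np.degrees(s.x[2]),s.fun.round(4))
go((.53,-.2,.3),-84.5)
E
```

```text
Traceback (most recent call last):
  File "h.py", line 28, in tray
    r=ctrl.cut_out("tray","top")[0]
      ~~~~~~~~~~~~~~~~~~~~~~~~~~^^^
IndexError: list index out of range
```

```bash
cat >> h.py <<'E'
def tray(d,c0=(.547,.206)):
    W=cloud(d);rs=ctrl.find_in("tray","top")
    P=W.reshape(-1,3)
    k=(np.hypot(P[:,0]-c0[0],P[:,1]-c0[1])<.21)&(P[:,2]>.036)&(P[:,2]<.056)
    Q=P[k][:,:2].astype(np.float32)
    c,sz,a=cv2.minAreaRect(Q)
    print("net",[(round(r["score"],2),r["extent"]) for r in rs[:2]],"rim rect c",np.round(c,4),np.round(sz,4),"ang",round(a,1),"n",len(Q))
    return W
E
python3 - <<'E'
from h import *
from scipy.optimize import least_squares
d=grab("top");W=tray(d)
heads=[]
for c in [(.59,-.28),(.573,-.108),(.491,-.289),(.4745,-.118)]:
    P=W.reshape(-1,3);k=(np.hypot(P[:,0]-c[0],P[:,1]-c[1])<.025)&(P[:,2]>.141)
    heads.append(P[k][:,:2].mean(0));print(k.sum(),heads[-1].round(4))
heads=np.array(heads);a=np.radians([300,60,240,120])
f=lambda p:(np.c_[p[0]+.1*np.cos(a+p[2]),p[1]+.1*np.sin(a+p[2])]-heads).ravel()
s=least_squares(f,[.53,-.2,.1]);print(s.x[:2].round(4),np.degrees(s.x[2]),s.fun.round(4))
go((.53,-.2,.3),-84.5)
E
```

```text
net [(0.79, [148.4, 173.7, 107.9, 110.7]), (0.49, [327.5, 201.4, 68.2, 63.7])] rim rect c [0.5467 0.2037] [0.2312 0.2505] ang 79.3 n 886
119 [ 0.5903 -0.2805]
114 [ 0.5738 -0.1088]
118 [ 0.4913 -0.29  ]
114 [ 0.4746 -0.1183]
[ 0.5325 -0.1994] 5.520641485619349 [ 0.0003 -0.0003  0.0002  0.0004 -0.0003 -0.0004 -0.0002  0.0003]
t1.4 at [ 0.21   -0.5353  0.213 ] yaw -68.6 -> off [-0.087  -0.1953 -0.4204] roll 15.9 rows>=11.3 / 2.2 gap 0.0880 j6 -12 F [ 0.2  0.1 -0.3]
```

jog_arm --rows '[{"offset": [-0.087,-0.1953,-0.4204],"roll": 15.9},{"offset": [-0.087,-0.1953,-0.4204],"roll": 15.9},{"offset": [-0.087,-0.1953,-0.4204],"roll": 15.9},{"offset": [-0.087,-0.1953,-0.4204],"roll": 15.9},{"offset": [-0.087,-0.1953,-0.4204],"roll": 15.9},{"offset": [-0.087,-0.1953,-0.4204],"roll": 15.9},{"offset": [-0.087,-0.1953,-0.4204],"roll": 15.9},{"offset": [-0.087,-0.1953,-0.4204],"roll": 15.9},{"offset": [-0.087,-0.1953,-0.4204],"roll": 15.9},{"offset": [-0.087,-0.1953,-0.4204],"roll": 15.9},{"offset": [-0.087,-0.1953,-0.4204],"roll": 15.9},{"offset": [-0.087,-0.1953,-0.4204],"roll": 15.9},{"offset": [-0.087,-0.1953,-0.4204],"roll": 15.9},{"offset": [-0.087,-0.1953,-0.4204],"roll": 15.9}]' --fingers 0.2

```text
time_s: 2.57
ee_pos: [0.5303, -0.1994, 0.2999]
eef_rot: [[-0.0, 0.098, -0.995], [-0.0, -0.995, -0.098], [-1.0, 0.0, 0.0]]
contact_force: [-0.6, 0.1, 0.3]
finger_gap: 0.0527
```

```bash
python3 - <<'E'
from h import *
d=grab("wrist","w1.png");W=cloud(d)
P=W.reshape(-1,3)
for c in [(.59,-.28),(.573,-.108),(.491,-.289),(.4745,-.118)]:
    k=(np.hypot(P[:,0]-c[0],P[:,1]-c[1])<.028)&(P[:,2]>.14)&(P[:,2]<.15)
    if k.sum():
        Q=P[k][:,:2].astype(np.float32);print(k.sum(),P[k].mean(0).round(4),cv2.minEnclosingCircle(Q))
k=(np.hypot(P[:,0]-.5325,P[:,1]+.1994)<.045)&(P[:,2]>.126)&(P[:,2]<.134)
print(k.sum());
if k.sum():print(P[k].mean(0),cv2.minAreaRect(P[k][:,:2].astype(np.float32)))
go((.5325,-.1994,.093),-84.5)
print(d["hand_eye"])
E
```

```text
925 [ 0.5917 -0.2789  0.1451] ((0.5915265679359436, -0.2798948287963867), 0.015170681290328503)
924 [ 0.5751 -0.1085  0.1453] ((0.5747584104537964, -0.1076664999127388), 0.015006357803940773)
718 [ 0.4931 -0.2886  0.145 ] ((0.4919317960739136, -0.28914085030555725), 0.015119493007659912)
718 [ 0.4767 -0.1179  0.1453] ((0.47557514905929565, -0.11749810725450516), 0.014928397722542286)
1054
[ 0.53488815 -0.19840192  0.1302506 ] ((0.5335841178894043, -0.19875375926494598), (0.06364043056964874, 0.01594758778810501), 6.22003173828125)
t2.6 at [ 0.5296 -0.2001  0.2996] yaw -84.4 -> off [ 0.2066 -0.0005 -0.0032] roll 0.1 rows>=5.0 / 0.0 gap 0.0525 j6 52 F [-0.3  0.  -1. ]
[[ 1.43555848e-03 -3.16456647e-01  9.48605888e-01 -1.72333986e-01]
 [ 9.99998718e-01 -2.18784711e-04 -1.58632003e-03  3.21147716e-04]
 [ 7.09541981e-04  9.48606949e-01  3.16455927e-01 -8.33242007e-02]
 [ 0.00000000e+00  0.00000000e+00  0.00000000e+00  1.00000000e+00]]
```

View pics/w1.png

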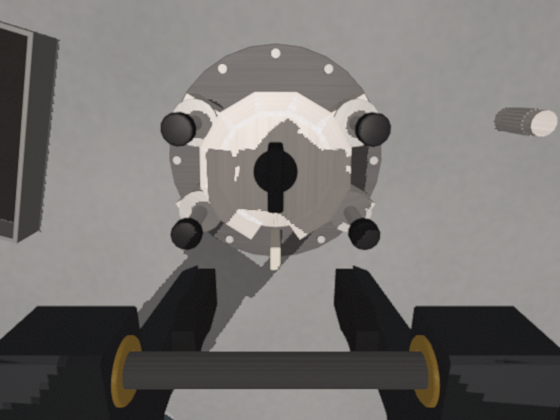

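The wrist view confirms the stand centre near (0.533,-0.199). The bar knob at px (275,175) is in line with the white tab at (275,250). I'll descend and grip the knob.

jog_arm --rows '[{"offset": [0.15,-0.001,-0.004]},{"offset": [0.15,-0.001,-0.004]},{"offset": [0.15,-0.001,-0.004]},{"offset": [0.15,-0.001,-0.004]},{"offset": [0.2066,-0.001,-0.004]},{"offset": [0.2066,-0.001,-0.004]},{"offset": [0.2066,-0.001,-0.004]}]'

```text
invalid input at $.rows[0]: expected keys offset, roll
```

jog_arm --rows '[{"offset": [0,0,0]},{"offset": [0,0,0]},{"offset": [0,0,0]},{"offset": [0,0,0]},{"offset": [0,0,0]}]' --fingers -1

```text
invalid input at $.rows[0]: expected keys offset, roll
```

jog_arm --rows '[{"offset": [0.15,-0.001,-0.004],"roll": 0},{"offset": [0.15,-0.001,-0.004],"roll": 0},{"offset": [0.15,-0.001,-0.004],"roll": 0},{"offset": [0.15,-0.001,-0.004],"roll": 0},{"offset": [0.2066,-0.001,-0.004],"roll": 0},{"offset": [0.2066,-0.001,-0.004],"roll": 0},{"offset": [0.2066,-0.001,-0.004],"roll": 0}]'

```text
time_s: 3.2
ee_pos: [0.5293, -0.1981, 0.0881]
eef_rot: [[-0.009, 0.094, -0.996], [0.005, -0.996, -0.094], [-1.0, -0.006, 0.008]]
contact_force: [1.0, 0.7, -0.6]
finger_gap: 0.0528
```

jog_arm --rows '[{"offset": [0,0,0],"roll": 0},{"offset": [0,0,0],"roll": 0},{"offset": [0,0,0],"roll": 0},{"offset": [0,0,0],"roll": 0},{"offset": [0,0,0],"roll": 0}]' --fingers -1

```text
time_s: 3.62
ee_pos: [0.5348, -0.1992, 0.095]
eef_rot: [[0.002, 0.096, -0.995], [-0.001, -0.995, -0.096], [-1.0, 0.002, -0.002]]
contact_force: [-0.1, -0.2, -0.2]
finger_gap: 0.0214
```

jog_arm --rows '[{"offset": [0,0,0],"roll": 0},{"offset": [0,0,0],"roll": 0},{"offset": [0,0,0],"roll": 0},{"offset": [0,0,0],"roll": 0}]'

```text
time_s: 3.95
ee_pos: [0.5345, -0.1991, 0.0945]
eef_rot: [[0.001, 0.096, -0.995], [-0.001, -0.995, -0.096], [-1.0, 0.001, -0.001]]
contact_force: [-1.2, 0.4, 6.9]
finger_gap: 0.0156
```

jog_arm --rows '[{"offset": [0,0,0],"roll": -6},{"offset": [0,0,0],"roll": -12},{"offset": [0,0,0],"roll": -18},{"offset": [0,0,0],"roll": -24},{"offset": [0,0,0],"roll": -30},{"offset": [0,0,0],"roll": -36},{"offset": [0,0,0],"roll": -42},{"offset": [0,0,0],"roll": -48},{"offset": [0,0,0],"roll": -54},{"offset": [0,0,0],"roll": -60},{"offset": [0,0,0],"roll": -60},{"offset": [0,0,0],"roll": -60},{"offset": [0,0,0],"roll": -60}]'

```text
time_s: 5.03
ee_pos: [0.5331, -0.1971, 0.0944]
eef_rot: [[-0.002, 0.91, -0.414], [0.002, -0.414, -0.91], [-1.0, -0.003, -0.001]]
contact_force: [-7.3, 5.9, 13.2]
finger_gap: 0.0153
```

```bash
python3 - <<'E'
from h import *
go((.4919,-.2891,.16),-10.7)
E
```

```text
t5.0 at [ 0.5331 -0.1971  0.0944] yaw -24.4 -> off [-0.0657  0.0004  0.1007] roll -13.7 rows>=2.9 / 1.9 gap 0.0153 j6 -8 F [-7.3  5.9 13.2]
```

jog_arm --rows '[{"offset": [0,0,0],"roll": 0},{"offset": [0,0,0],"roll": 0},{"offset": [0,0,0],"roll": 0},{"offset": [-0.036,0,0],"roll": 0},{"offset": [-0.072,0,0],"roll": 0},{"offset": [-0.075,0,0],"roll": 0},{"offset": [-0.075,0,0],"roll": 0},{"offset": [-0.075,0,0],"roll": 0}]' --fingers 0.2

```text
time_s: 5.7
ee_pos: [0.5338, -0.1986, 0.1679]
eef_rot: [[-0.0, 0.91, -0.414], [0.0, -0.414, -0.91], [-1.0, -0.0, 0.0]]
contact_force: [0.3, 0.3, -0.5]
finger_gap: 0.0529
```

```bash
python3 - <<'E'
from h import *
go((.4919,-.2891,.165),-10.7)
d=grab("top","t1.png")
im=cv2.imread("pics/t1.png");c=im[150:310,130:430];cv2.imwrite("pics/t1c.png",cv2.resize(c,(800,427),interpolation=cv2.INTER_CUBIC))
E
```

```text
t5.7 at [ 0.5338 -0.1986  0.1679] yaw -24.5 -> off [ 0.0029 -0.0006  0.0997] roll -13.8 rows>=2.4 / 1.9 gap 0.0529 j6 -8 F [ 0.3  0.3 -0.5]
```

View pics/t1c.png

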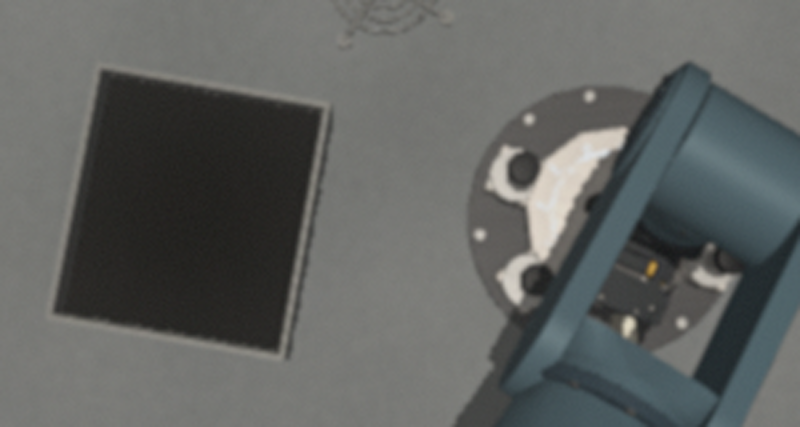

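jog_arm --rows '[{"offset": [0.003,-0.0005,0.04],"roll": -7},{"offset": [0.003,-0.0005,0.08],"roll": -13.8},{"offset": [0.003,-0.0005,0.1],"roll": -13.8},{"offset": [0.003,-0.0005,0.1],"roll": -13.8},{"offset": [0.003,-0.0005,0.1],"roll": -13.8},{"offset": [0.003,-0.0005,0.1],"roll": -13.8}]'

```text
time_s: 6.25
ee_pos: [0.4915, -0.2884, 0.1639]
eef_rot: [[-0.002, 0.982, -0.186], [0.002, -0.186, -0.982], [-1.0, -0.002, -0.002]]
contact_force: [0.3, 0.3, -0.2]
finger_gap: 0.0532
```

```bash
python3 - <<'E'
from h import *
go((.492,-.290,.087),-10.7)
d=grab("wrist","w2.png")
E
```

```text
t6.2 at [ 0.4915 -0.2884  0.1639] yaw -10.7 -> off [0.0769 0.001  0.0016] roll -0.0 rows>=1.8 / 0.0 gap 0.0532 j6 -32 F [ 0.3  0.3 -0.2]
```

View pics/w2.png

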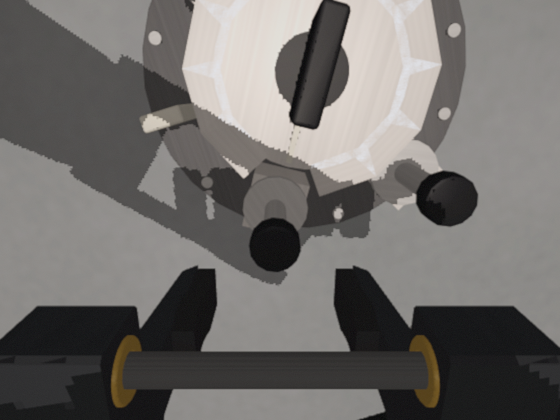

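The wrist view shows the notch at the rod in front (head at px 275,245), midway between the fingers. I'll descend, close, and pull it up.

jog_arm --rows '[{"offset": [0.03,0.001,0.001],"roll": 0},{"offset": [0.06,0.001,0.001],"roll": 0},{"offset": [0.077,0.001,0.001],"roll": 0},{"offset": [0.077,0.001,0.001],"roll": 0},{"offset": [0.077,0.001,0.001],"roll": 0}]'

```text
time_s: 6.72
ee_pos: [0.4926, -0.2889, 0.0875]
eef_rot: [[-0.002, 0.983, -0.184], [0.002, -0.184, -0.983], [-1.0, -0.002, -0.002]]
contact_force: [0.7, -1.4, 0.4]
finger_gap: 0.0529
```

jog_arm --rows '[{"offset": [0,0,0],"roll": 0},{"offset": [0,0,0],"roll": 0},{"offset": [0,0,0],"roll": 0},{"offset": [0,0,0],"roll": 0},{"offset": [0,0,0],"roll": 0},{"offset": [0,0,0],"roll": 0},{"offset": [0,0,0],"roll": 0},{"offset": [0,0,0],"roll": 0},{"offset": [0,0,0],"roll": 0}]' --fingers -1

```text
time_s: 7.47
ee_pos: [0.4934, -0.2913, 0.0897]
eef_rot: [[0.001, 0.983, -0.186], [-0.001, -0.186, -0.983], [-1.0, 0.002, 0.001]]
contact_force: [-2.1, 0.4, 6.8]
finger_gap: 0.0282
```

jog_arm --rows '[{"offset": [0,0,0],"roll": 0},{"offset": [0,0,0],"roll": 0},{"offset": [0,0,0],"roll": 0}]'

```text
time_s: 7.72
ee_pos: [0.4934, -0.2912, 0.0897]
eef_rot: [[0.001, 0.983, -0.186], [-0.001, -0.186, -0.983], [-1.0, 0.002, 0.001]]
contact_force: [-1.6, 0.8, 6.7]
finger_gap: 0.0281
```

```bash
python3 - <<'E'
from h import *
go((.492,-.290,.087),-10.7)
d=grab("wrist","w3.png")
d=grab("scene","s3.png")
im=cv2.imread("pics/s3.png");c=im[130:280,120:320];cv2.imwrite("pics/s3c.png",cv2.resize(c,(800,600),interpolation=cv2.INTER_CUBIC))
E
```

```text
t7.7 at [ 0.4934 -0.2912  0.0897] yaw -10.7 -> off [ 0.0027 -0.0016 -0.001 ] roll 0.0 rows>=0.1 / 0.0 gap 0.0281 j6 -32 F [-1.6  0.8  6.7]
```

View pics/w3.png

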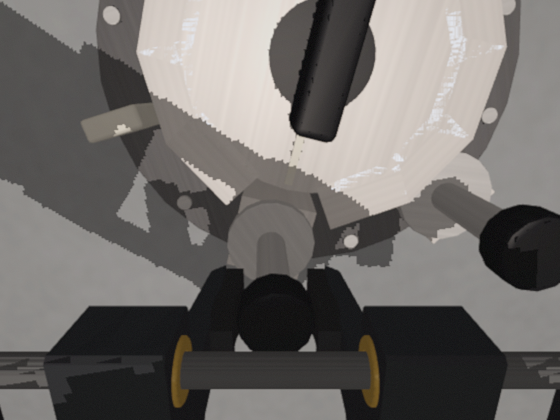

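View pics/s3c.png

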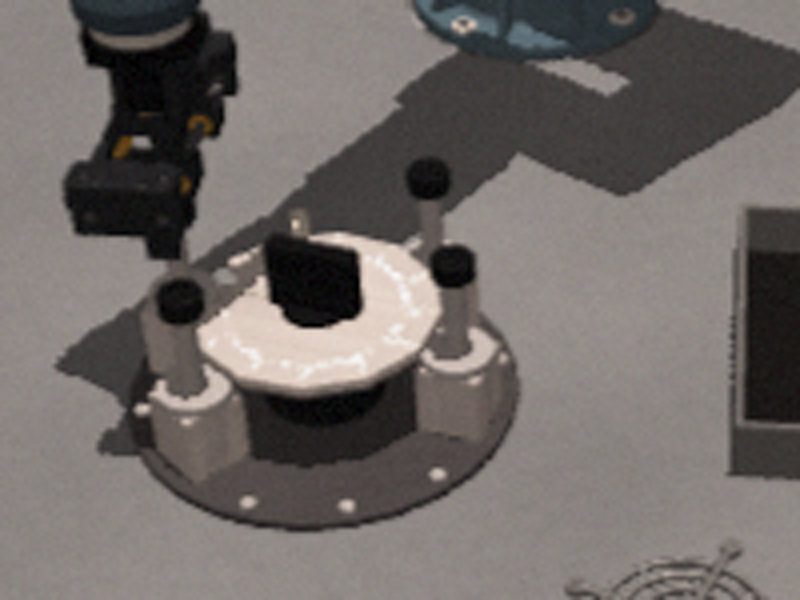

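The fingers caught the lower edge of the head, with a gap of 28 mm. I'll open, go down 5 mm, and close on the neck.

jog_arm --rows '[{"offset": [0,0,0],"roll": 0},{"offset": [0,0,0],"roll": 0},{"offset": [0,0,0],"roll": 0},{"offset": [0.003,0,0],"roll": 0},{"offset": [0.003,0,0],"roll": 0},{"offset": [0.003,0,0],"roll": 0}]' --fingers 0.2

```text
time_s: 8.32
ee_pos: [0.4926, -0.2903, 0.0849]
eef_rot: [[-0.001, 0.983, -0.185], [0.001, -0.185, -0.983], [-1.0, -0.001, -0.001]]
contact_force: [-0.7, -0.3, 0.0]
finger_gap: 0.0527
```

jog_arm --rows '[{"offset": [0.001,0,0],"roll": 0},{"offset": [0.001,0,0],"roll": 0},{"offset": [0.001,0,0],"roll": 0},{"offset": [0.001,0,0],"roll": 0},{"offset": [0.001,0,0],"roll": 0},{"offset": [0.001,0,0],"roll": 0},{"offset": [0.001,0,0],"roll": 0},{"offset": [0.001,0,0],"roll": 0},{"offset": [0.001,0,0],"roll": 0}]' --fingers -1

```text
time_s: 9.07
ee_pos: [0.4927, -0.2906, 0.0844]
eef_rot: [[-0.0, 0.983, -0.185], [0.0, -0.185, -0.983], [-1.0, -0.0, 0.0]]
contact_force: [-1.8, 0.2, 1.2]
finger_gap: 0.0271
```

```bash
python3 - <<'E'
from h import *
d=grab("wrist","w4.png")
K=np.array(d["K"]);z=d["range_z"];u,v=np.meshgrid(np.arange(560),np.arange(420))
P=np.stack([(u-K[0,2])*z/K[0,0],(v-K[1,2])*z/K[1,1],z,np.ones_like(z)],-1)@np.array(d["hand_eye"]).T
for r in range(255,400,8):
    print(r,[tuple((P[r,c,:3]*1000).astype(int)) for c in (205,215,225,235,245,260,275,290,305,320,330,340)])
im=cv2.imread("pics/w4.png");cv2.imwrite("pics/w4c.png",cv2.resize(im[200:410,130:420],(800,580)))
E
```

```text
255 [(np.int64(85), np.int64(-52), np.int64(35)), (np.int64(84), np.int64(-45), np.int64(35)), (np.int64(83), np.int64(-37), np.int64(34)), (np.int64(15), np.int64(-21), np.int64(3)), (np.int64(14), np.int64(-15), np.int64(3)), (np.int64(-5), np.int64(-6), np.int64(-5)), (np.int64(-172), np.int64(0), np.int64(-82)), (np.int64(15), np.int64(9), np.int64(3)), (np.int64(16), np.int64(17), np.int64(3)), (np.int64(75), np.int64(34), np.int64(31)), (np.int64(75), np.int64(41), np.int64(31)), (np.int64(75), np.int64(48), np.int64(30))]
263 [(np.int64(83), np.int64(-52), np.int64(41)), (np.int64(83), np.int64(-45), np.int64(41)), (np.int64(84), np.int64(-37), np.int64(42)), (np.int64(15), np.int64(-21), np.int64(8)), (np.int64(15), np.int64(-16), np.int64(8)), (np.int64(-14), np.int64(-6), np.int64(-5)), (np.int64(-18), np.int64(0), np.int64(-7)), (np.int64(15), np.int64(9), np.int64(8)), (np.int64(16), np.int64(17), np.int64(8)), (np.int64(84), np.int64(35), np.int64(41)), (np.int64(83), np.int64(42), np.int64(41)), (np.int64(83), np.int64(50), np.int64(41))]
271 [(np.int64(84), np.int64(-5
[... 8697 characters left out ...]
, np.int64(166)), (np.int64(83), np.int64(40), np.int64(164)), (np.int64(83), np.int64(48), np.int64(164)), (np.int64(-77), np.int64(21), np.int64(9))]
399 [(np.int64(-84), np.int64(-20), np.int64(5)), (np.int64(83), np.int64(-52), np.int64(173)), (np.int64(84), np.int64(-43), np.int64(174)), (np.int64(84), np.int64(-34), np.int64(174)), (np.int64(83), np.int64(-25), np.int64(173)), (np.int64(84), np.int64(-12), np.int64(174)), (np.int64(83), np.int64(0), np.int64(173)), (np.int64(85), np.int64(13), np.int64(175)), (np.int64(84), np.int64(27), np.int64(174)), (np.int64(84), np.int64(40), np.int64(174)), (np.int64(83), np.int64(49), np.int64(173)), (np.int64(84), np.int64(58), np.int64(173))]
```

View pics/w4c.png

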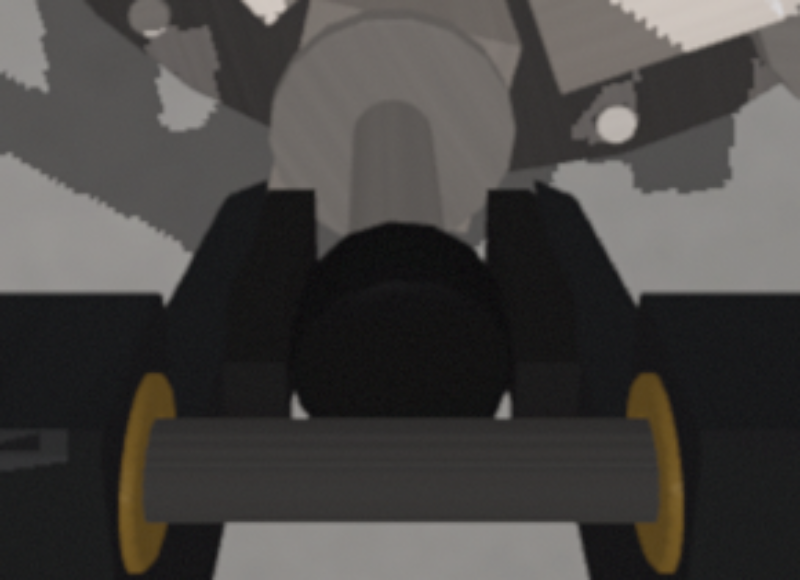

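The finger faces are flat for about 70 mm and always meet the 30 mm head, so the neck can't be pinched from above. I'll grip the head itself squarely with the pads instead (TCP z about 0.115).

jog_arm --rows '[{"offset": [0,0,0],"roll": 0},{"offset": [0,0,0],"roll": 0},{"offset": [-0.031,0,0],"roll": 0},{"offset": [-0.031,0,0],"roll": 0},{"offset": [-0.031,0,0],"roll": 0},{"offset": [-0.031,0,0],"roll": 0}]' --fingers 0.2

```text
time_s: 9.62
ee_pos: [0.493, -0.2906, 0.1153]
eef_rot: [[0.001, 0.983, -0.185], [-0.0, -0.185, -0.983], [-1.0, 0.001, 0.0]]
contact_force: [-1.3, 0.1, 0.3]
finger_gap: 0.0523
```

jog_arm --rows '[{"offset": [0,0,0],"roll": 0},{"offset": [0,0,0],"roll": 0},{"offset": [0,0,0],"roll": 0},{"offset": [0,0,0],"roll": 0},{"offset": [0,0,0],"roll": 0},{"offset": [0,0,0],"roll": 0},{"offset": [0,0,0],"roll": 0}]' --fingers -1

```text
time_s: 10.2
ee_pos: [0.4926, -0.2903, 0.115]
eef_rot: [[-0.001, 0.983, -0.185], [0.001, -0.185, -0.983], [-1.0, -0.001, -0.0]]
contact_force: [-0.3, 0.3, -2.4]
finger_gap: 0.0282
```

jog_arm --rows '[{"offset": [-0.01,0,0],"roll": 0},{"offset": [-0.025,0,0],"roll": 0},{"offset": [-0.04,0,0],"roll": 0},{"offset": [-0.06,0,0],"roll": 0},{"offset": [-0.08,0,0],"roll": 0},{"offset": [-0.09,0,0],"roll": 0},{"offset": [-0.09,0,0],"roll": 0},{"offset": [-0.09,0,0],"roll": 0}]'

```text
time_s: 10.87
ee_pos: [0.493, -0.2907, 0.2058]
eef_rot: [[0.001, 0.983, -0.185], [-0.001, -0.185, -0.983], [-1.0, 0.001, 0.001]]
contact_force: [-0.8, -0.4, -3.4]
finger_gap: 0.0285
```

```bash
python3 - <<'E'
from h import *
d=grab("top");tray(d)
d=grab("wrist","w5.png")
d=grab("scene","s5.png")
im=cv2.imread("pics/s5.png");c=im[100:280,120:360];cv2.imwrite("pics/s5c.png",cv2.resize(c,(800,600),interpolation=cv2.INTER_CUBIC))
E
```

```text
net [(0.86, [145.7, 176.4, 110.2, 110.4]), (0.52, [328.2, 197.7, 69.0, 65.4])] rim rect c [0.5466 0.2035] [0.2313 0.2501] ang 79.3 n 887
```

View pics/s5c.png

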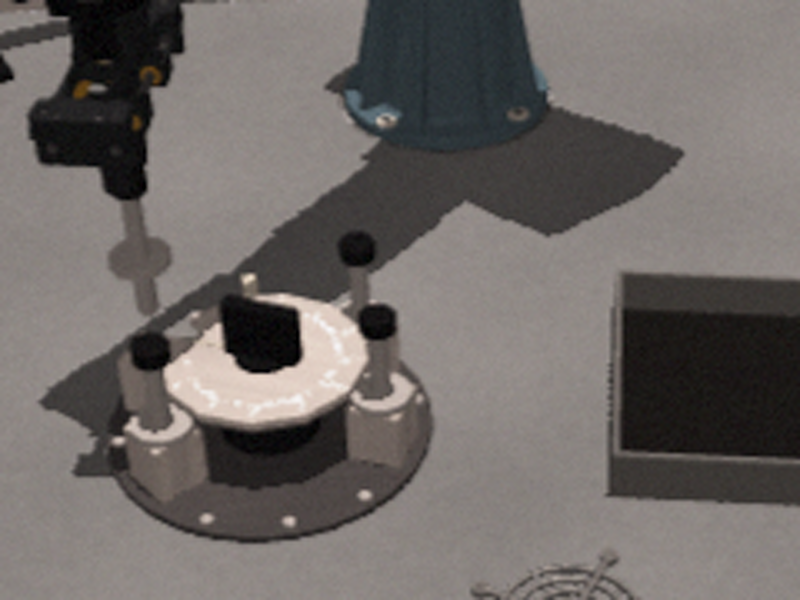

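The rod is out and held. The tray hasn't moved (centre 0.5467, 0.2035; x axis at -10.7°). I'll carry the rod around the robot side of the stand to a spot above the tray.

jog_arm --rows '[{"offset": [0,-0.03,-0.02],"roll": 0},{"offset": [0,-0.06,-0.04],"roll": 0},{"offset": [0,-0.09,-0.06],"roll": 0},{"offset": [0,-0.118,-0.08],"roll": 0},{"offset": [0,-0.121,-0.115],"roll": 0},{"offset": [0,-0.122,-0.15],"roll": 0},{"offset": [0,-0.122,-0.185],"roll": 0},{"offset": [0,-0.122,-0.22],"roll": 0},{"offset": [0,-0.122,-0.252],"roll": 0},{"offset": [0,-0.1,-0.28],"roll": 0},{"offset": [0,-0.075,-0.31],"roll": 0},{"offset": [0,-0.05,-0.34],"roll": 0},{"offset": [0,-0.025,-0.37],"roll": 0},{"offset": [0,0,-0.4],"roll": 0},{"offset": [0,0.02,-0.42],"roll": 0},{"offset": [0,0.0334,-0.43],"roll": 0},{"offset": [0,0.0334,-0.43],"roll": 0},{"offset": [0,0.0334,-0.43],"roll": 0}]'

```text
time_s: 12.57
ee_pos: [0.6047, 0.126, 0.2037]
eef_rot: [[-0.003, 0.983, -0.184], [-0.0, -0.184, -0.983], [-1.0, -0.003, 0.001]]
contact_force: [-0.5, -1.3, -3.1]
finger_gap: 0.0284
```

```bash
python3 - <<'E'
from h import *
go((.6054,.1262,.112),-10.7)
d=grab("scene","s6.png")
im=cv2.imread("pics/s6.png");c=im[100:280,220:460];cv2.imwrite("pics/s6c.png",cv2.resize(c,(800,600),interpolation=cv2.INTER_CUBIC))
E
```

```text
t12.6 at [0.6047 0.126  0.2037] yaw -10.6 -> off [ 0.0917  0.0009 -0.0004] roll 0.1 rows>=2.2 / 0.0 gap 0.0284 j6 11 F [-0.5 -1.3 -3.1]
```

View pics/s6c.png

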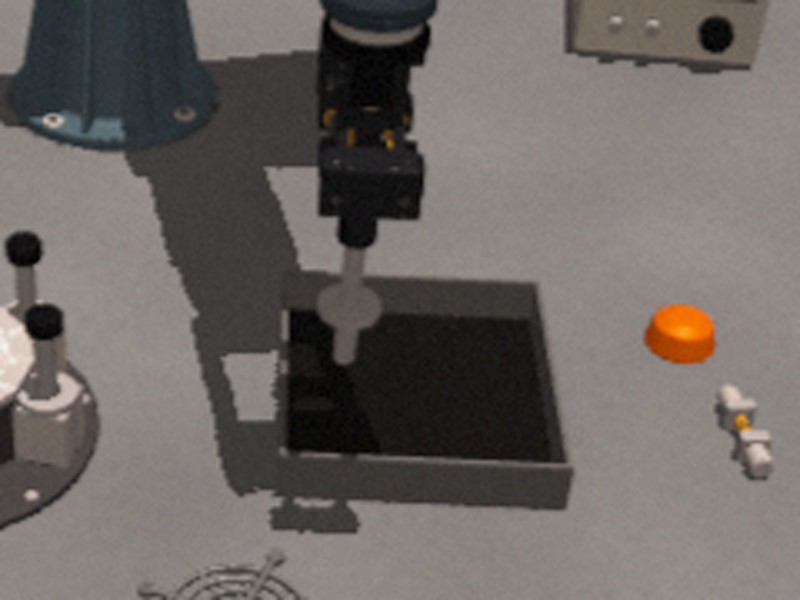

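jog_arm --rows '[{"offset": [0.03,0,0],"roll": 0},{"offset": [0.06,0,0],"roll": 0},{"offset": [0.08,0,0],"roll": 0},{"offset": [0.09,0,0],"roll": 0},{"offset": [0.0925,0,0],"roll": 0},{"offset": [0.095,0,0],"roll": 0},{"offset": [0.095,0,0],"roll": 0},{"offset": [0.095,0,0],"roll": 0}]'

```text
time_s: 13.28
ee_pos: [0.6063, 0.1257, 0.1121]
eef_rot: [[0.003, 0.983, -0.186], [0.0, -0.186, -0.983], [-1.0, 0.003, -0.0]]
contact_force: [-0.8, -0.3, -2.3]
finger_gap: 0.028
```

jog_arm --rows '[{"offset": [0.002,0,0],"roll": 0},{"offset": [0.003,0,0],"roll": 0},{"offset": [0.003,0,0],"roll": 0},{"offset": [0.003,0,0],"roll": 0}]'

```text
time_s: 13.62
ee_pos: [0.6067, 0.1259, 0.1093]
eef_rot: [[0.003, 0.983, -0.185], [0.0, -0.185, -0.983], [-1.0, 0.003, -0.001]]
contact_force: [-0.7, -1.1, 6.0]
finger_gap: 0.0284
```

jog_arm --rows '[{"offset": [0.001,0,-0.0054],"roll": 0},{"offset": [0.0015,0,-0.0108],"roll": 0},{"offset": [0.002,0,-0.0162],"roll": 0},{"offset": [0.003,0,-0.0215],"roll": 0},{"offset": [0.004,0,-0.0268],"roll": 0},{"offset": [0.0052,0,-0.0321],"roll": 0},{"offset": [0.0052,0,-0.0321],"roll": 0}]'

```text
time_s: 14.2
ee_pos: [0.614, 0.1588, 0.1054]
eef_rot: [[0.006, 0.983, -0.185], [0.001, -0.185, -0.983], [-1.0, 0.006, -0.002]]
contact_force: [0.2, 1.5, 11.5]
finger_gap: 0.0282
```

```bash
python3 - <<'E'
from h import *
d=grab("scene","s7.png")
im=cv2.imread("pics/s7.png");c=im[100:280,220:460];cv2.imwrite("pics/s7c.png",cv2.resize(c,(800,600),interpolation=cv2.INTER_CUBIC))
E
```

```text
(no output)
```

View pics/s7c.png

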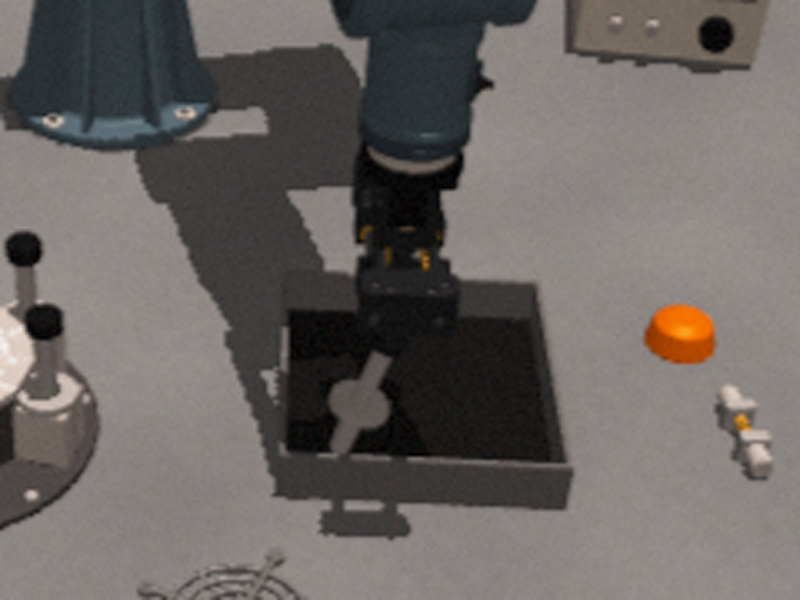

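The rod is pivoting about its foot as intended. I'll continue along the arc.

jog_arm --rows '[{"offset": [0.0048,0,-0.0144],"roll": 0},{"offset": [0.0113,0,-0.028],"roll": 0},{"offset": [0.0195,0,-0.041],"roll": 0},{"offset": [0.0291,0,-0.0525],"roll": 0},{"offset": [0.04,0,-0.063],"roll": 0},{"offset": [0.052,0,-0.072],"roll": 0},{"offset": [0.065,0,-0.0795],"roll": 0},{"offset": [0.077,0,-0.0845],"roll": 0},{"offset": [0.085,0,-0.087],"roll": 0},{"offset": [0.085,0,-0.087],"roll": 0},{"offset": [0.085,0,-0.087],"roll": 0}]'

```text
time_s: 15.17
ee_pos: [0.6263, 0.2419, 0.0159]
eef_rot: [[-0.003, 0.983, -0.185], [-0.001, -0.186, -0.983], [-1.0, -0.003, 0.002]]
contact_force: [-0.4, -0.4, 0.7]
finger_gap: 0.0289
```

```bash
python3 - <<'E'
from h import *
d=grab("scene","s8.png")
im=cv2.imread("pics/s8.png");c=im[100:280,220:460];cv2.imwrite("pics/s8c.png",cv2.resize(c,(800,600),interpolation=cv2.INTER_CUBIC))
E
```

```text
(no output)
```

View pics/s8c.png

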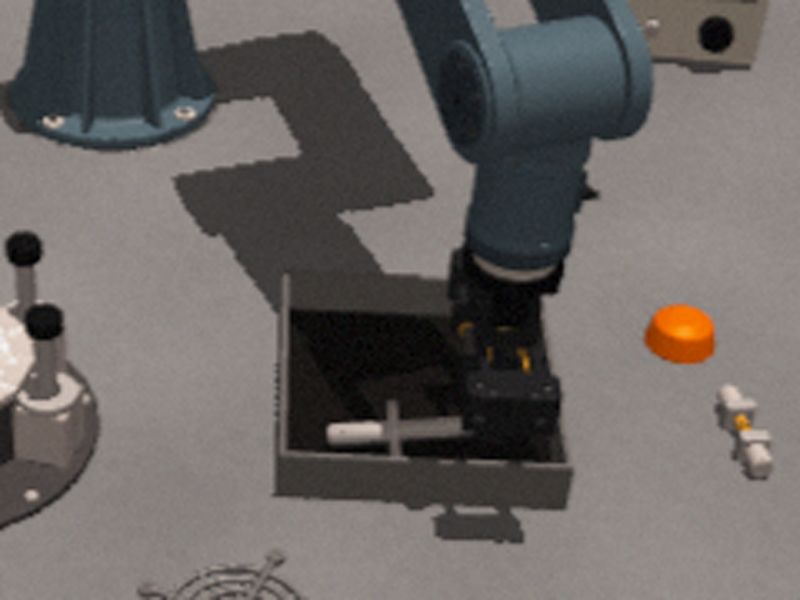

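jog_arm --rows '[{"offset": [0.006,0,-0.001],"roll": 0},{"offset": [0.006,0,-0.001],"roll": 0}]'

```text
time_s: 15.38
ee_pos: [0.6279, 0.2435, 0.011]
eef_rot: [[0.001, 0.983, -0.186], [0.0, -0.186, -0.983], [-1.0, 0.001, -0.0]]
contact_force: [-0.0, -0.4, 2.0]
finger_gap: 0.0289
```

jog_arm --rows '[{"offset": [0,0,0],"roll": 0},{"offset": [0,0,0],"roll": 0},{"offset": [0,0,0],"roll": 0},{"offset": [-0.02,0,0],"roll": 0},{"offset": [-0.06,0,0],"roll": 0},{"offset": [-0.1,0,0],"roll": 0},{"offset": [-0.14,0,0],"roll": 0},{"offset": [-0.16,0,0],"roll": 0}]' --fingers -0.05

```text
time_s: 16.05
ee_pos: [0.6299, 0.2442, 0.1775]
eef_rot: [[0.007, 0.983, -0.185], [0.001, -0.185, -0.983], [-1.0, 0.007, -0.003]]
contact_force: [0.9, -0.1, 1.8]
finger_gap: 0.0416
```

```bash
python3 - <<'E'
from h import *
go((.5335,-.199,.17),35.5-60)
d=grab("scene","s9.png")
im=cv2.imread("pics/s9.png");c=im[100:280,220:460];cv2.imwrite("pics/s9c.png",cv2.resize(c,(800,600),interpolation=cv2.INTER_CUBIC))
E
```

```text
t16.1 at [0.6299 0.2442 0.1775] yaw -10.7 -> off [ 0.0062 -0.0126  0.4534] roll 13.8 rows>=10.9 / 1.9 gap 0.0416 j6 22 F [ 0.9 -0.1  1.8]
```

View pics/s9c.png

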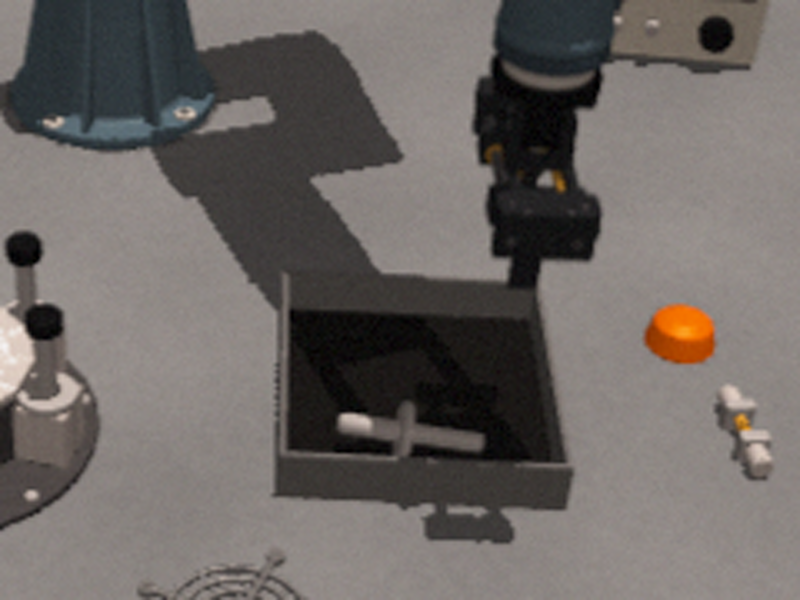

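jog_arm --rows '[{"offset": [0,-0.001,0.04],"roll": 6},{"offset": [0,-0.002,0.08],"roll": 13.8},{"offset": [0,-0.003,0.12],"roll": 13.8},{"offset": [0,-0.004,0.16],"roll": 13.8},{"offset": [0,-0.006,0.2],"roll": 13.8},{"offset": [0,-0.007,0.24],"roll": 13.8},{"offset": [0,-0.008,0.28],"roll": 13.8},{"offset": [0,-0.009,0.32],"roll": 13.8},{"offset": [0,-0.01,0.36],"roll": 13.8},{"offset": [0,-0.011,0.4],"roll": 13.8},{"offset": [0,-0.012,0.43],"roll": 13.8},{"offset": [0,-0.0126,0.4534],"roll": 13.8},{"offset": [0,-0.0126,0.4534],"roll": 13.8},{"offset": [0,-0.0126,0.4534],"roll": 13.8},{"offset": [0,-0.0126,0.4534],"roll": 13.8}]' --fingers 0.2

```text
time_s: 17.35
ee_pos: [0.531, -0.1987, 0.1709]
eef_rot: [[-0.0, 0.91, -0.415], [0.001, -0.415, -0.91], [-1.0, -0.001, -0.001]]
contact_force: [0.5, 1.1, 0.8]
finger_gap: 0.053
```

```bash
python3 - <<'E'
from h import *
go((.534,-.199,.094),35.5-60)
E
```

```text
t17.4 at [ 0.531  -0.1987  0.1709] yaw -24.5 -> off [ 0.0769  0.0028 -0.001 ] roll 0.0 rows>=1.8 / 0.0 gap 0.0530 j6 -8 F [0.5 1.1 0.8]
```

jog_arm --rows '[{"offset": [0.03,0.002,-0.001],"roll": 0},{"offset": [0.06,0.002,-0.001],"roll": 0},{"offset": [0.077,0.002,-0.001],"roll": 0},{"offset": [0.077,0.002,-0.001],"roll": 0},{"offset": [0.077,0.002,-0.001],"roll": 0}]'

```text
time_s: 17.77
ee_pos: [0.5331, -0.1975, 0.0935]
eef_rot: [[-0.002, 0.911, -0.413], [0.002, -0.413, -0.911], [-1.0, -0.002, -0.001]]
contact_force: [0.0, -0.3, 1.1]
finger_gap: 0.0531
```

jog_arm --rows '[{"offset": [0,0,0],"roll": 0},{"offset": [0,0,0],"roll": 0},{"offset": [0,0,0],"roll": 0},{"offset": [0,0,0],"roll": 0},{"offset": [0,0,0],"roll": 0},{"offset": [0,0,0],"roll": 0},{"offset": [0,0,0],"roll": 0},{"offset": [0,0,0],"roll": 0}]' --fingers -1

```text
time_s: 18.43
ee_pos: [0.5323, -0.1989, 0.0946]
eef_rot: [[-0.003, 0.91, -0.414], [0.001, -0.414, -0.91], [-1.0, -0.003, 0.0]]
contact_force: [-5.6, 1.6, 7.2]
finger_gap: 0.0157
```

jog_arm --rows '[{"offset": [0,0,0],"roll": -6},{"offset": [0,0,0],"roll": -12},{"offset": [0,0,0],"roll": -18},{"offset": [0,0,0],"roll": -24},{"offset": [0,0,0],"roll": -30},{"offset": [0,0,0],"roll": -36},{"offset": [0,0,0],"roll": -42},{"offset": [0,0,0],"roll": -48},{"offset": [0,0,0],"roll": -54},{"offset": [0,0,0],"roll": -60},{"offset": [0,0,0],"roll": -60},{"offset": [0,0,0],"roll": -60},{"offset": [0,0,0],"roll": -60}]'

```text
time_s: 19.52
ee_pos: [0.5319, -0.1989, 0.0946]
eef_rot: [[-0.003, 0.814, 0.581], [0.001, 0.581, -0.814], [-1.0, -0.002, -0.003]]
contact_force: [-6.5, 1.9, 8.5]
finger_gap: 0.0156
```

jog_arm --rows '[{"offset": [0,0,0],"roll": 0},{"offset": [0,0,0],"roll": 0},{"offset": [0,0,0],"roll": 0},{"offset": [-0.036,0,0],"roll": 0},{"offset": [-0.072,0,0],"roll": 0},{"offset": [-0.076,0,0],"roll": 0},{"offset": [-0.076,0,0],"roll": 0},{"offset": [-0.076,0,0],"roll": 0}]' --fingers 0.2

```text
time_s: 20.18
ee_pos: [0.5334, -0.1993, 0.17]
eef_rot: [[0.0, 0.814, 0.581], [-0.0, 0.581, -0.814], [-1.0, 0.0, 0.0]]
contact_force: [-0.1, 0.0, 0.1]
finger_gap: 0.0529
```

```bash
python3 - <<'E'
from h import *
c=np.array([.5337,-.199])
for a in (60,120,240,300): print(a,(c+.1*np.array([np.cos(np.radians(a+5.6)),np.sin(np.radians(a+5.6))])).round(4))
p=c+.1*np.array([np.cos(np.radians(305.6)),np.sin(np.radians(305.6))])
go((p[0],p[1],.168),-10.7)
d=grab("top");tray(d)
E
```

```text
60 [ 0.575  -0.1079]
120 [ 0.4755 -0.1177]
240 [ 0.4924 -0.2901]
300 [ 0.5919 -0.2803]
t20.2 at [ 0.5334 -0.1993  0.17  ] yaw 35.5 -> off [0.002  0.0005 0.0999] roll 46.2 rows>=2.4 / 6.5 gap 0.0529 j6 -68 F [-0.1  0.   0.1]
net [(0.64, [147.8, 171.3, 106.6, 113.7])] rim rect c [0.5468 0.2035] [0.2312 0.2503] ang 79.2 n 1114
```

jog_arm --rows '[{"offset": [0,0,0.03],"roll": 7},{"offset": [0,0,0.06],"roll": 14},{"offset": [0,0,0.09],"roll": 21},{"offset": [0,0,0.1],"roll": 28},{"offset": [0,0,0.1],"roll": 35},{"offset": [0,0,0.1],"roll": 42},{"offset": [0,0,0.1],"roll": 46.2},{"offset": [0,0,0.1],"roll": 46.2},{"offset": [0,0,0.1],"roll": 46.2},{"offset": [0,0,0.1],"roll": 46.2}]'

```text
time_s: 21.12
ee_pos: [0.591, -0.2804, 0.1691]
eef_rot: [[-0.001, 0.983, -0.183], [0.001, -0.183, -0.983], [-1.0, -0.002, -0.001]]
contact_force: [-0.5, 0.1, -0.6]
finger_gap: 0.0529
```

```bash
python3 - <<'E'
from h import *
go((.5919,-.2803,.115),-10.7)
d=grab("wrist","w10.png")
E
```

```text
t21.1 at [ 0.591  -0.2804  0.1691] yaw -10.5 -> off [ 0.0541  0.0009 -0.0002] roll 0.2 rows>=1.3 / 0.0 gap 0.0529 j6 -25 F [-0.5  0.1 -0.6]
```

View pics/w10.png

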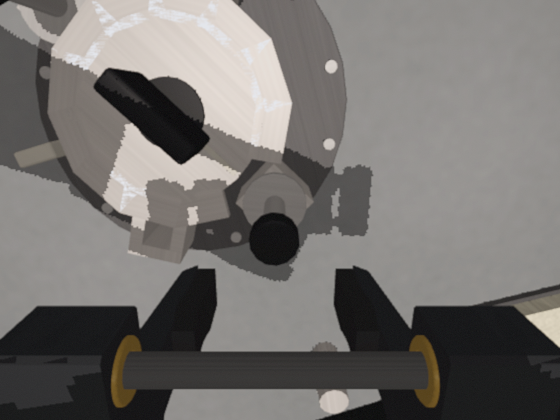

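The notch is at this rod (head at px 274,240), the bar points to it, and the first socket is empty. I'll grip and lift.

jog_arm --rows '[{"offset": [0.03,0.001,0],"roll": 0},{"offset": [0.054,0.001,0],"roll": 0},{"offset": [0.054,0.001,0],"roll": 0},{"offset": [0.054,0.001,0],"roll": 0},{"offset": [0.054,0.001,0],"roll": 0}]'

```text
time_s: 21.58
ee_pos: [0.5931, -0.2812, 0.1174]
eef_rot: [[0.001, 0.983, -0.185], [-0.001, -0.185, -0.983], [-1.0, 0.001, 0.001]]
contact_force: [0.2, 0.1, 0.7]
finger_gap: 0.0526
```

jog_arm --rows '[{"offset": [0,0,0],"roll": 0},{"offset": [0,0,0],"roll": 0},{"offset": [0,0,0],"roll": 0},{"offset": [0,0,0],"roll": 0},{"offset": [0,0,0],"roll": 0},{"offset": [0,0,0],"roll": 0},{"offset": [0,0,0],"roll": 0}]' --fingers -1

```text
time_s: 22.17
ee_pos: [0.5928, -0.2813, 0.1172]
eef_rot: [[0.001, 0.983, -0.185], [-0.001, -0.185, -0.983], [-1.0, 0.001, 0.001]]
contact_force: [-2.6, -0.5, 5.8]
finger_gap: 0.0277
```

jog_arm --rows '[{"offset": [-0.01,0,0],"roll": 0},{"offset": [-0.025,0,0],"roll": 0},{"offset": [-0.04,0,0],"roll": 0},{"offset": [-0.06,0,0],"roll": 0},{"offset": [-0.08,0,0],"roll": 0},{"offset": [-0.09,0,0],"roll": 0},{"offset": [-0.09,0,0],"roll": 0},{"offset": [-0.09,0,0],"roll": 0}]'

```text
time_s: 22.83
ee_pos: [0.5925, -0.2809, 0.2061]
eef_rot: [[0.0, 0.983, -0.185], [-0.0, -0.185, -0.983], [-1.0, 0.0, 0.0]]
contact_force: [-0.2, 0.4, -2.6]
finger_gap: 0.0276
```

```bash
python3 - <<'E'
from h import *
d=grab("top");W=tray(d)
P=W.reshape(-1,3);C=np.array([.5467,.2035]);a=np.radians(-10.7);u=np.array([np.cos(a),np.sin(a)]);v=np.array([-u[1],u[0]])
q=np.c_[(P[:,:2]-C)@u,(P[:,:2]-C)@v,P[:,2]]
k=(abs(q[:,0])<.115)&(abs(q[:,1])<.105)&(q[:,2]>.012)&(q[:,2]<.08)
print(k.sum(),q[k].min(0).round(3),q[k].max(0).round(3))
for t in (60,):
  pass
for name,(uu,vv) in {"slot2foot(+v)":(.024,.065)}.items():
  p=C+uu*u+vv*v;print(name,p.round(4));go((p[0],p[1],.205),-10.7)
for w in [(.49,-.36),(.42,-.30),(.40,-.1),(.42,-.02)]: go((*w,.205),-10.7)
E
```

```text
net [(0.87, [147.9, 174.1, 106.6, 108.4]), (0.2, [317.8, 205.7, 15.0, 20.1])] rim rect c [0.5468 0.2036] [0.2312 0.251 ] ang 79.2 n 1111
510 [-0.104 -0.104  0.012] [0.114 0.099 0.061]
slot2foot(+v) [0.5824 0.2629]
t22.9 at [ 0.5917 -0.2803  0.2044] yaw -10.7 -> off [ 3.000e-04 -1.099e-01 -5.321e-01] roll 0.0 rows>=13.0 / 0.0 gap 0.0275 j6 -25 F [-1.  -0.  -2.8]
t22.9 at [ 0.5917 -0.2803  0.2044] yaw -10.7 -> off [-0.0005 -0.0852  0.0972] roll 0.0 rows>=3.1 / 0.0 gap 0.0275 j6 -25 F [-1.  -0.  -2.8]
t22.9 at [ 0.5917 -0.2803  0.2044] yaw -10.7 -> off [-0.0003 -0.1651  0.0512] roll 0.0 rows>=4.1 / 0.0 gap 0.0275 j6 -25 F [-1.  -0.  -2.8]
t22.9 at [ 0.5917 -0.2803  0.2044] yaw -10.7 -> off [ 1.000e-04 -2.218e-01 -1.417e-01] roll 0.0 rows>=6.3 / 0.0 gap 0.0275 j6 -25 F [-1.  -0.  -2.8]
t22.9 at [ 0.5917 -0.2803  0.2044] yaw -10.7 -> off [ 2.00e-04 -2.17e-01 -2.24e-01] roll 0.0 rows>=7.5 / 0.0 gap 0.0275 j6 -25 F [-1.  -0.  -2.8]
```

jog_arm --rows '[{"offset": [0,0.024,-0.032],"roll": 0},{"offset": [0,0.048,-0.064],"roll": 0},{"offset": [0,0.066,-0.095],"roll": 0},{"offset": [0,0.06,-0.13],"roll": 0},{"offset": [0,0.05,-0.165],"roll": 0},{"offset": [0,0.04,-0.2],"roll": 0},{"offset": [0,0.028,-0.235],"roll": 0},{"offset": [0,0.015,-0.27],"roll": 0},{"offset": [0,0,-0.305],"roll": 0},{"offset": [0,-0.016,-0.34],"roll": 0},{"offset": [0,-0.032,-0.375],"roll": 0},{"offset": [0,-0.048,-0.41],"roll": 0},{"offset": [0,-0.064,-0.44],"roll": 0},{"offset": [0,-0.08,-0.47],"roll": 0},{"offset": [0,-0.095,-0.5],"roll": 0},{"offset": [0,-0.108,-0.522],"roll": 0},{"offset": [0,-0.1159,-0.5321],"roll": 0},{"offset": [0,-0.1159,-0.5321],"roll": 0},{"offset": [0,-0.1159,-0.5321],"roll": 0},{"offset": [0,-0.1159,-0.5321],"roll": 0}]'

```text
time_s: 24.6
ee_pos: [0.5775, 0.2621, 0.2055]
eef_rot: [[-0.001, 0.982, -0.186], [-0.001, -0.186, -0.982], [-1.0, -0.001, 0.001]]
contact_force: [-0.0, -0.1, -2.3]
finger_gap: 0.0272
```

```bash
python3 - <<'E'
from h import *
go((.5765,.2641,.114),-10.7)
d=grab("wrist","w11.png")
d=grab("scene","s11.png")
im=cv2.imread("pics/s11.png");c=im[100:280,220:460];cv2.imwrite("pics/s11c.png",cv2.resize(c,(800,600),interpolation=cv2.INTER_CUBIC))
E
```

```text
t24.6 at [0.5775 0.2621 0.2055] yaw -10.7 -> off [ 0.0915 -0.0013 -0.0019] roll -0.0 rows>=2.2 / 0.0 gap 0.0272 j6 24 F [-0.  -0.1 -2.3]
```

View pics/s11c.png

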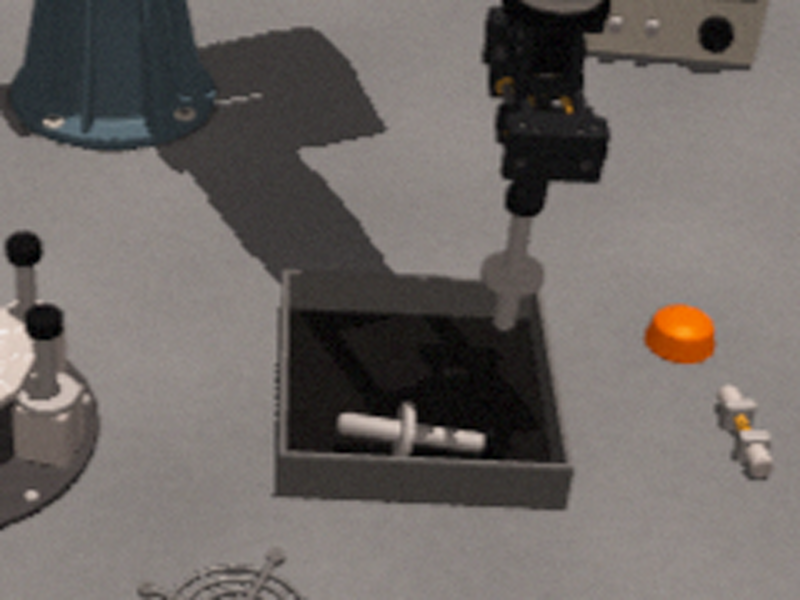

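View pics/w11.png

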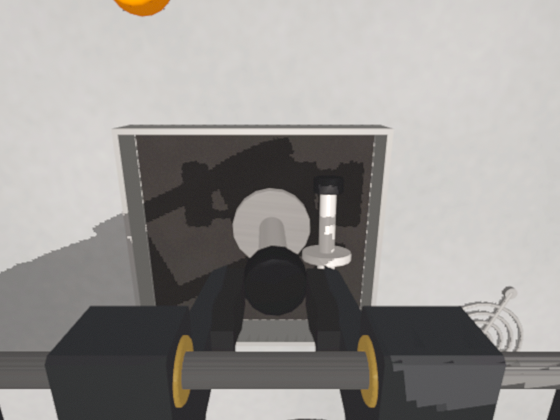

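jog_arm --rows '[{"offset": [0.03,-0.001,-0.001],"roll": 0},{"offset": [0.06,-0.001,-0.001],"roll": 0},{"offset": [0.08,-0.001,-0.001],"roll": 0},{"offset": [0.09,-0.001,-0.001],"roll": 0},{"offset": [0.093,-0.001,-0.001],"roll": 0},{"offset": [0.095,-0.001,-0.001],"roll": 0},{"offset": [0.095,-0.001,-0.001],"roll": 0},{"offset": [0.095,-0.001,-0.001],"roll": 0}]'

```text
time_s: 25.37
ee_pos: [0.5775, 0.2647, 0.1127]
eef_rot: [[0.002, 0.983, -0.186], [0.001, -0.186, -0.983], [-1.0, 0.002, -0.001]]
contact_force: [0.9, -0.8, -1.7]
finger_gap: 0.0273
```

jog_arm --rows '[{"offset": [0.003,0,0],"roll": 0},{"offset": [0.003,0,0],"roll": 0},{"offset": [0.003,0,0],"roll": 0}]'

```text
time_s: 25.62
ee_pos: [0.5786, 0.2653, 0.1115]
eef_rot: [[0.005, 0.983, -0.185], [0.002, -0.185, -0.983], [-1.0, 0.005, -0.003]]
contact_force: [-1.4, -0.3, 7.1]
finger_gap: 0.0275
```

Contact, about 9 N net. I'll tilt the other way now, with the head toward tool +z.

jog_arm --rows '[{"offset": [0.001,0,0.0054],"roll": 0},{"offset": [0.0015,0,0.0108],"roll": 0},{"offset": [0.002,0,0.0162],"roll": 0},{"offset": [0.003,0,0.0215],"roll": 0},{"offset": [0.004,0,0.0268],"roll": 0},{"offset": [0.0052,0,0.0321],"roll": 0},{"offset": [0.0052,0,0.0321],"roll": 0}]'

```text
time_s: 26.2
ee_pos: [0.5742, 0.2326, 0.1078]
eef_rot: [[0.009, 0.983, -0.186], [0.001, -0.186, -0.983], [-1.0, 0.008, -0.002]]
contact_force: [-0.6, -1.7, 11.7]
finger_gap: 0.0278
```

```bash
python3 - <<'E'
from h import *
d=grab("scene","s12.png")
im=cv2.imread("pics/s12.png");c=im[100:280,220:460];cv2.imwrite("pics/s12c.png",cv2.resize(c,(800,600),interpolation=cv2.INTER_CUBIC))
E
```

```text
(no output)
```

View pics/s12c.png

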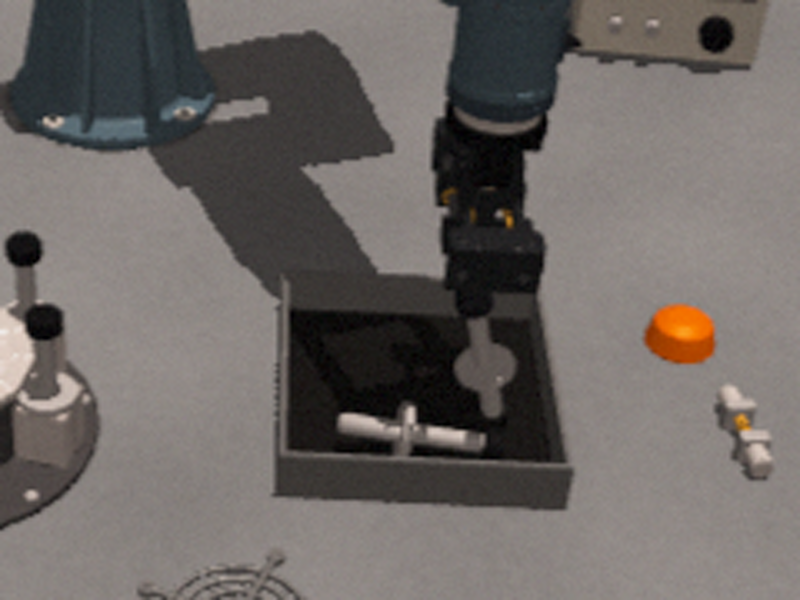

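jog_arm --rows '[{"offset": [0.0048,0,0.0144],"roll": 0},{"offset": [0.0113,0,0.028],"roll": 0},{"offset": [0.0195,0,0.041],"roll": 0},{"offset": [0.0291,0,0.0525],"roll": 0},{"offset": [0.04,0,0.063],"roll": 0},{"offset": [0.052,0,0.072],"roll": 0},{"offset": [0.065,0,0.0795],"roll": 0},{"offset": [0.077,0,0.0845],"roll": 0},{"offset": [0.085,0,0.087],"roll": 0},{"offset": [0.085,0,0.087],"roll": 0},{"offset": [0.085,0,0.087],"roll": 0}]'

```text
time_s: 27.17
ee_pos: [0.5544, 0.1477, 0.0179]
eef_rot: [[-0.0, 0.983, -0.185], [0.0, -0.185, -0.983], [-1.0, -0.0, -0.0]]
contact_force: [-0.6, -2.2, 1.5]
finger_gap: 0.025
```

```bash
python3 - <<'E'
from h import *
d=grab("scene","s13.png")
im=cv2.imread("pics/s13.png");c=im[100:280,220:460];cv2.imwrite("pics/s13c.png",cv2.resize(c,(800,600),interpolation=cv2.INTER_CUBIC))
E
```

```text
(no output)
```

View pics/s13c.png

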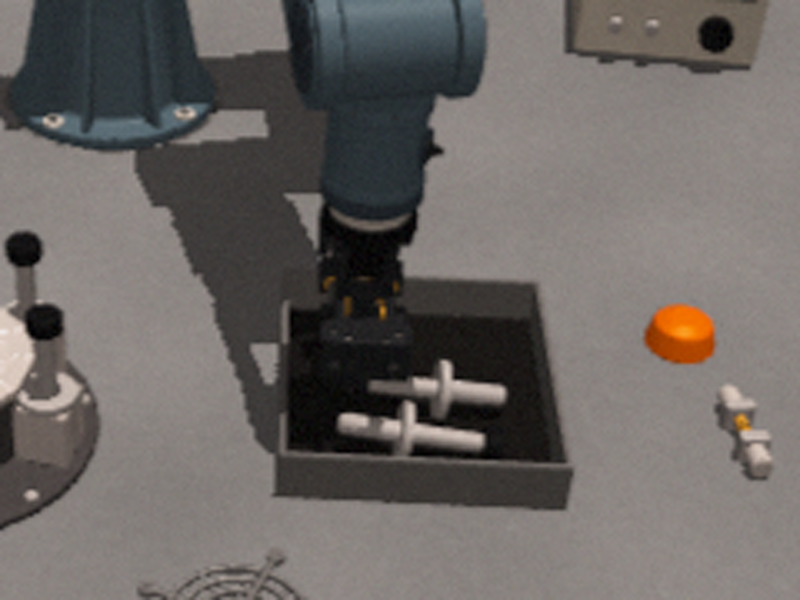

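Laid flat. I'll lower a little, open slightly, and rise.

jog_arm --rows '[{"offset": [0.006,0,0.001],"roll": 0},{"offset": [0.006,0,0.001],"roll": 0}]'

```text
time_s: 27.38
ee_pos: [0.5543, 0.1469, 0.0117]
eef_rot: [[0.0, 0.983, -0.185], [0.0, -0.185, -0.983], [-1.0, 0.0, -0.0]]
contact_force: [-0.2, -0.8, 0.4]
finger_gap: 0.0233
```

jog_arm --rows '[{"offset": [0,0,0],"roll": 0},{"offset": [0,0,0],"roll": 0},{"offset": [0,0,0],"roll": 0},{"offset": [-0.02,0,0],"roll": 0},{"offset": [-0.06,0,0],"roll": 0},{"offset": [-0.1,0,0],"roll": 0},{"offset": [-0.14,0,0],"roll": 0},{"offset": [-0.16,0,0],"roll": 0},{"offset": [-0.16,0,0],"roll": 0}]' --fingers -0.05

```text
time_s: 28.13
ee_pos: [0.5579, 0.1472, 0.1786]
eef_rot: [[0.011, 0.983, -0.185], [0.001, -0.185, -0.983], [-1.0, 0.011, -0.003]]
contact_force: [0.9, -0.1, 1.0]
finger_gap: 0.042
```

```bash
python3 - <<'E'
from h import *
go((.5335,-.199,.17),35.5)
d=grab("scene","s14.png")
im=cv2.imread("pics/s14.png");c=im[100:280,220:460];cv2.imwrite("pics/s14c.png",cv2.resize(c,(800,600),interpolation=cv2.INTER_CUBIC))
E
```

```text
t28.1 at [0.5579 0.1472 0.1786] yaw -10.7 -> off [0.008  0.04   0.3448] roll -46.2 rows>=8.3 / 6.4 gap 0.0420 j6 14 F [ 0.9 -0.1  1. ]
```

View pics/s14c.png

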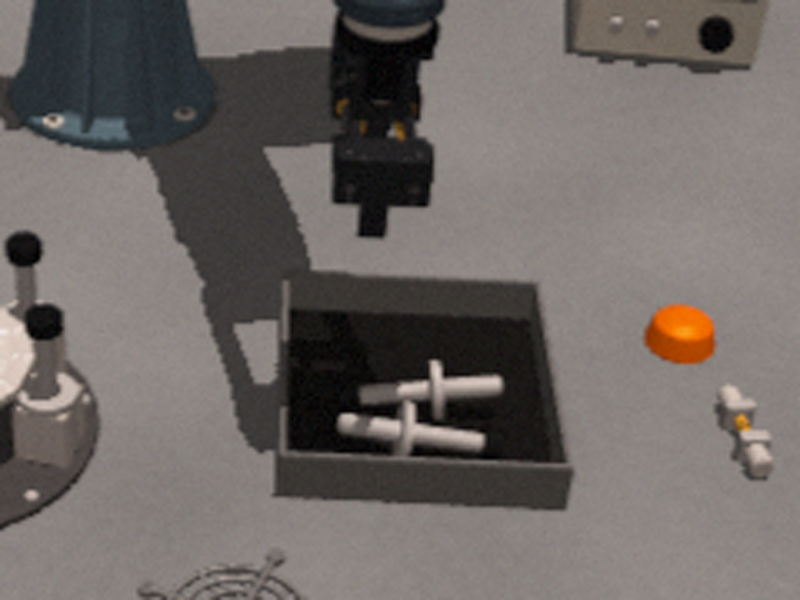

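jog_arm --rows '[{"offset": [0,0.004,0.04],"roll": -7},{"offset": [0,0.008,0.08],"roll": -14},{"offset": [0,0.013,0.12],"roll": -21},{"offset": [0,0.018,0.16],"roll": -28},{"offset": [0,0.022,0.2],"roll": -35},{"offset": [0,0.027,0.24],"roll": -42},{"offset": [0,0.032,0.28],"roll": -46.2},{"offset": [0,0.037,0.32],"roll": -46.2},{"offset": [0,0.04,0.345],"roll": -46.2},{"offset": [0,0.04,0.345],"roll": -46.2},{"offset": [0,0.04,0.345],"roll": -46.2},{"offset": [0,0.04,0.345],"roll": -46.2}]' --fingers 0.2

```text
time_s: 29.18
ee_pos: [0.5286, -0.1989, 0.1702]
eef_rot: [[-0.003, 0.814, 0.58], [0.002, 0.58, -0.814], [-1.0, -0.001, -0.003]]
contact_force: [0.9, 0.4, 0.6]
finger_gap: 0.0525
```

```bash
python3 - <<'E'
from h import *
go((.5337,-.199,.094),35.5)
E
```

```text
t29.2 at [ 0.5286 -0.1989  0.1702] yaw 35.5 -> off [0.0761 0.0042 0.0033] roll -0.0 rows>=1.8 / 0.0 gap 0.0525 j6 -68 F [0.9 0.4 0.6]
```

jog_arm --rows '[{"offset": [0.03,0.003,0.0025],"roll": 0},{"offset": [0.06,0.003,0.0025],"roll": 0},{"offset": [0.077,0.003,0.0025],"roll": 0},{"offset": [0.077,0.003,0.0025],"roll": 0},{"offset": [0.077,0.003,0.0025],"roll": 0}]'

```text
time_s: 29.6
ee_pos: [0.5327, -0.1979, 0.0938]
eef_rot: [[-0.003, 0.813, 0.583], [0.002, 0.583, -0.813], [-1.0, -0.001, -0.003]]
contact_force: [0.9, 0.1, 0.7]
finger_gap: 0.053
```

jog_arm --rows '[{"offset": [0,0,0],"roll": 0},{"offset": [0,0,0],"roll": 0},{"offset": [0,0,0],"roll": 0},{"offset": [0,0,0],"roll": 0},{"offset": [0,0,0],"roll": 0},{"offset": [0,0,0],"roll": 0},{"offset": [0,0,0],"roll": 0},{"offset": [0,0,0],"roll": 0}]' --fingers -1

```text
time_s: 30.27
ee_pos: [0.5332, -0.2007, 0.0956]
eef_rot: [[-0.0, 0.814, 0.581], [-0.001, 0.581, -0.814], [-1.0, -0.001, 0.0]]
contact_force: [-4.3, -2.0, 4.4]
finger_gap: 0.0154
```

jog_arm --rows '[{"offset": [0,0,0],"roll": 6},{"offset": [0,0,0],"roll": 12},{"offset": [0,0,0],"roll": 18},{"offset": [0,0,0],"roll": 24},{"offset": [0,0,0],"roll": 30},{"offset": [0,0,0],"roll": 36},{"offset": [0,0,0],"roll": 42},{"offset": [0,0,0],"roll": 48},{"offset": [0,0,0],"roll": 54},{"offset": [0,0,0],"roll": 60},{"offset": [0,0,0],"roll": 66},{"offset": [0,0,0],"roll": 72},{"offset": [0,0,0],"roll": 78},{"offset": [0,0,0],"roll": 84},{"offset": [0,0,0],"roll": 90},{"offset": [0,0,0],"roll": 90}]'

```text
time_s: 31.6
ee_pos: [0.5307, -0.2002, 0.0955]
eef_rot: [[-0.006, 0.576, -0.817], [0.001, -0.817, -0.576], [-1.0, -0.004, 0.005]]
contact_force: [-15.4, -0.9, 14.3]
finger_gap: 0.0155
```

jog_arm --rows '[{"offset": [0,0,0],"roll": 6},{"offset": [0,0,0],"roll": 12},{"offset": [0,0,0],"roll": 18},{"offset": [0,0,0],"roll": 24},{"offset": [0,0,0],"roll": 30},{"offset": [0,0,0],"roll": 36},{"offset": [0,0,0],"roll": 42},{"offset": [0,0,0],"roll": 48},{"offset": [0,0,0],"roll": 54},{"offset": [0,0,0],"roll": 60},{"offset": [0,0,0],"roll": 66},{"offset": [0,0,0],"roll": 72},{"offset": [0,0,0],"roll": 78},{"offset": [0,0,0],"roll": 84},{"offset": [0,0,0],"roll": 90},{"offset": [0,0,0],"roll": 90},{"offset": [0,0,0],"roll": 90},{"offset": [0,0,0],"roll": 90}]'

```text
time_s: 33.1
ee_pos: [0.531, -0.1978, 0.0955]
eef_rot: [[-0.006, -0.814, -0.581], [0.004, -0.581, 0.814], [-1.0, 0.002, 0.007]]
contact_force: [-13.3, 8.2, 17.8]
finger_gap: 0.0157
```

jog_arm --rows '[{"offset": [0,0,0],"roll": 0},{"offset": [0,0,0],"roll": 0},{"offset": [0,0,0],"roll": 0},{"offset": [-0.036,0,0],"roll": 0},{"offset": [-0.072,0,0],"roll": 0},{"offset": [-0.076,0,0],"roll": 0},{"offset": [-0.076,0,0],"roll": 0},{"offset": [-0.076,0,0],"roll": 0}]' --fingers 0.2

```text
time_s: 33.77
ee_pos: [0.5335, -0.2001, 0.1707]
eef_rot: [[0.0, -0.814, -0.581], [-0.0, -0.581, 0.814], [-1.0, -0.0, -0.0]]
contact_force: [-0.5, 0.0, 0.1]
finger_gap: 0.0529
```

```bash
python3 - <<'E'
from h import *
go((.4755,-.1177,.17),-10.7)
go((.4755,-.1177,.17),169.3)
d=grab("top","t15.png");tray(d)
E
```

```text
t33.8 at [ 0.5335 -0.2001  0.1707] yaw -144.5 -> off [ 0.0006 -0.0007  0.1008] roll -133.8 rows>=2.4 / 18.7 gap 0.0529 j6 112 F [-0.5  0.   0.1]
t33.8 at [ 0.5335 -0.2001  0.1707] yaw -144.5 -> off [ 0.0006 -0.0007  0.1008] roll 46.2 rows>=2.4 / 6.5 gap 0.0529 j6 112 F [-0.5  0.   0.1]
net [(0.57, [147.9, 176.0, 105.8, 110.1])] rim rect c [0.5468 0.2034] [0.2309 0.2506] ang 79.2 n 1312
```

View pics/t15.png

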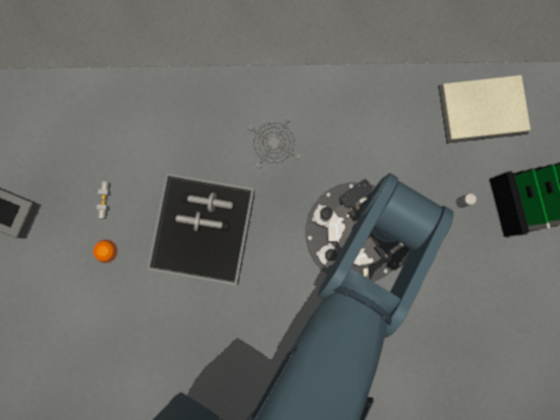

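jog_arm --rows '[{"offset": [0,0,0.03],"roll": -7},{"offset": [0,0,0.06],"roll": -14},{"offset": [0,0,0.09],"roll": -21},{"offset": [0,-0.0005,0.1],"roll": -28},{"offset": [0,-0.0005,0.1],"roll": -35},{"offset": [0,-0.0005,0.1],"roll": -42},{"offset": [0,-0.0005,0.1],"roll": -49},{"offset": [0,-0.0005,0.1],"roll": -56},{"offset": [0,-0.0005,0.1],"roll": -63},{"offset": [0,-0.0005,0.1],"roll": -70},{"offset": [0,-0.0005,0.1],"roll": -77},{"offset": [0,-0.0005,0.1],"roll": -84},{"offset": [0,-0.0005,0.1],"roll": -91},{"offset": [0,-0.0005,0.1],"roll": -98},{"offset": [0,-0.0005,0.1],"roll": -105},{"offset": [0,-0.0005,0.1],"roll": -112},{"offset": [0,-0.0005,0.1],"roll": -119},{"offset": [0,-0.0005,0.1],"roll": -126},{"offset": [0,-0.0005,0.1],"roll": -133.8},{"offset": [0,-0.0005,0.1],"roll": -133.8}]'

```text
time_s: 35.53
ee_pos: [0.4748, -0.1179, 0.1693]
eef_rot: [[-0.003, 0.984, -0.181], [0.002, -0.181, -0.984], [-1.0, -0.003, -0.001]]
contact_force: [-0.1, -0.0, 0.4]
finger_gap: 0.0528
```

jog_arm --rows '[{"offset": [0,0,0],"roll": 0},{"offset": [0,0,0],"roll": 0}]'

```text
time_s: 35.7
ee_pos: [0.4753, -0.1182, 0.1701]
eef_rot: [[-0.001, 0.982, -0.189], [0.001, -0.189, -0.982], [-1.0, -0.002, -0.001]]
contact_force: [-0.4, -0.3, 0.4]
finger_gap: 0.0527
```

```bash
python3 - <<'E'
from h import *
go((.4755,-.1177,.115),-10.7)
d=grab("wrist","w16.png")
E
```

```text
t35.7 at [ 0.4753 -0.1182  0.1701] yaw -10.9 -> off [ 0.0551  0.0002 -0.0005] roll -0.2 rows>=1.3 / 0.0 gap 0.0527 j6 -17 F [-0.4 -0.3  0.4]
```

View pics/w16.png

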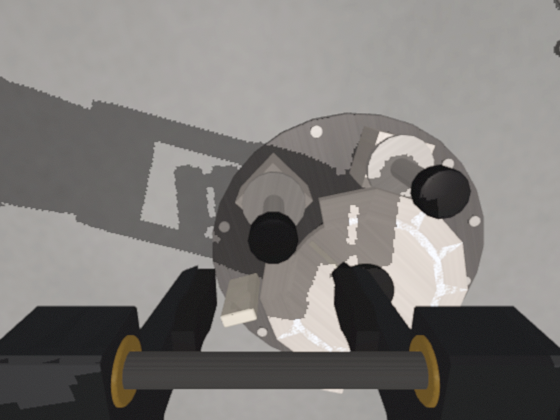

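The disc's notch opens at this rod (head at px 272,238). I'll grip and lift.

jog_arm --rows '[{"offset": [0.03,0,0],"roll": 0},{"offset": [0.055,0,0],"roll": 0},{"offset": [0.055,0,0],"roll": 0},{"offset": [0.055,0,0],"roll": 0},{"offset": [0.055,0,0],"roll": 0}]'

```text
time_s: 36.17
ee_pos: [0.4763, -0.1187, 0.117]
eef_rot: [[0.001, 0.983, -0.186], [-0.0, -0.186, -0.983], [-1.0, 0.001, 0.0]]
contact_force: [0.2, -0.6, 0.5]
finger_gap: 0.0526
```

jog_arm --rows '[{"offset": [0,0,0],"roll": 0},{"offset": [0,0,0],"roll": 0},{"offset": [0,0,0],"roll": 0},{"offset": [0,0,0],"roll": 0},{"offset": [0,0,0],"roll": 0},{"offset": [0,0,0],"roll": 0},{"offset": [0,0,0],"roll": 0}]' --fingers -1

```text
time_s: 36.75
ee_pos: [0.4761, -0.1187, 0.1167]
eef_rot: [[0.001, 0.983, -0.185], [-0.001, -0.185, -0.983], [-1.0, 0.001, 0.0]]
contact_force: [-1.5, 1.2, 5.9]
finger_gap: 0.0273
```

jog_arm --rows '[{"offset": [-0.01,0,0],"roll": 0},{"offset": [-0.025,0,0],"roll": 0},{"offset": [-0.04,0,0],"roll": 0},{"offset": [-0.06,0,0],"roll": 0},{"offset": [-0.08,0,0],"roll": 0},{"offset": [-0.09,0,0],"roll": 0},{"offset": [-0.09,0,0],"roll": 0},{"offset": [-0.09,0,0],"roll": 0}]'

```text
time_s: 37.42
ee_pos: [0.4758, -0.1184, 0.206]
eef_rot: [[0.001, 0.983, -0.185], [-0.0, -0.185, -0.983], [-1.0, 0.001, 0.0]]
contact_force: [-0.2, 0.2, -1.4]
finger_gap: 0.0275
```

```bash
python3 - <<'E'
from h import *
d=grab("top","t17.png");W=tray(d)
C=np.array([.5467,.2035]);a=np.radians(-10.7);u=np.array([np.cos(a),np.sin(a)]);v=np.array([-u[1],u[0]])
p=C-.032*u-.065*v;print(p);go((p[0],p[1],.205),-10.7)
p=C-.032*u;print(p);go((p[0],p[1]-.2,.205),-10.7)
cv2.imwrite("pics/t17c.png",cv2.resize(d["image"][160:300,130:420,::-1],(800,386),interpolation=cv2.INTER_CUBIC))
E
```

```text
net [(0.78, [144.4, 171.8, 108.9, 111.2])] rim rect c [0.5468 0.2039] [0.2317 0.2504] ang 79.2 n 1326
[0.50318806 0.1455715 ]
t37.5 at [ 0.4749 -0.118   0.2046] yaw -10.7 -> off [-1.000e-04 -2.110e-02 -2.642e-01] roll 0.0 rows>=6.4 / 0.0 gap 0.0274 j6 -17 F [-0.  -0.  -1.7]
[0.51525639 0.20944133]
t37.5 at [ 0.4749 -0.118   0.2046] yaw -10.7 -> off [-0.0003  0.016  -0.1327] roll 0.0 rows>=3.2 / 0.0 gap 0.0274 j6 -17 F [-0.  -0.  -1.7]
```

View pics/t17c.png

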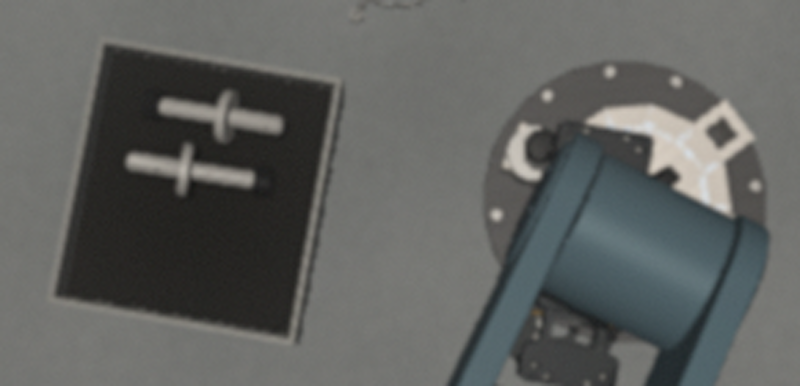

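jog_arm --rows '[{"offset": [0,-0.002,-0.03],"roll": 0},{"offset": [0,-0.004,-0.06],"roll": 0},{"offset": [0,-0.008,-0.1],"roll": 0},{"offset": [0,-0.012,-0.135],"roll": 0},{"offset": [0,-0.015,-0.17],"roll": 0},{"offset": [0,-0.018,-0.205],"roll": 0},{"offset": [0,-0.02,-0.235],"roll": 0},{"offset": [0,-0.021,-0.255],"roll": 0},{"offset": [0,-0.021,-0.264],"roll": 0},{"offset": [0,-0.021,-0.264],"roll": 0},{"offset": [0,-0.021,-0.264],"roll": 0},{"offset": [0,-0.021,-0.264],"roll": 0}]'

```text
time_s: 38.52
ee_pos: [0.5038, 0.1437, 0.2054]
eef_rot: [[-0.001, 0.982, -0.186], [-0.001, -0.186, -0.982], [-1.0, -0.001, 0.001]]
contact_force: [0.1, -0.2, -0.9]
finger_gap: 0.0276
```

```bash
python3 - <<'E'
from h import *
go((.5032,.1456,.1135),-10.7)
d=grab("wrist","w18.png")
E
```

```text
t38.5 at [0.5038 0.1437 0.2054] yaw -10.7 -> off [ 0.0919 -0.0008 -0.0019] roll -0.0 rows>=2.2 / 0.0 gap 0.0276 j6 14 F [ 0.1 -0.2 -0.9]
```

View pics/w18.png

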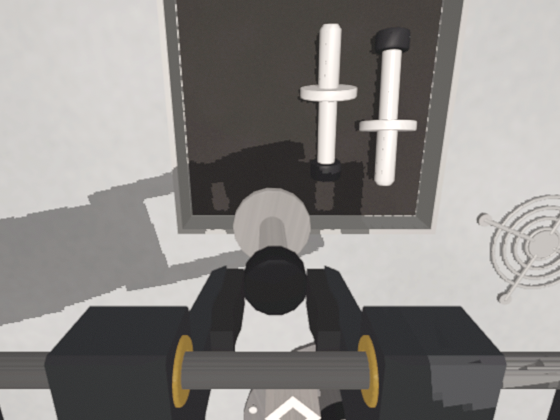

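jog_arm --rows '[{"offset": [0.03,-0.001,-0.001],"roll": 0},{"offset": [0.06,-0.001,-0.001],"roll": 0},{"offset": [0.08,-0.001,-0.001],"roll": 0},{"offset": [0.09,-0.001,-0.001],"roll": 0},{"offset": [0.094,-0.001,-0.001],"roll": 0},{"offset": [0.097,-0.001,-0.001],"roll": 0},{"offset": [0.097,-0.001,-0.001],"roll": 0},{"offset": [0.097,-0.001,-0.001],"roll": 0}]'

```text
time_s: 39.23
ee_pos: [0.5045, 0.1457, 0.1113]
eef_rot: [[0.002, 0.982, -0.186], [0.0, -0.186, -0.982], [-1.0, 0.002, -0.001]]
contact_force: [-3.3, -0.0, 4.6]
finger_gap: 0.0276
```

jog_arm --rows '[{"offset": [0.001,0,0],"roll": 0},{"offset": [0.002,0,-0.0054],"roll": 0},{"offset": [0.0025,0,-0.0108],"roll": 0},{"offset": [0.003,0,-0.0162],"roll": 0},{"offset": [0.004,0,-0.0215],"roll": 0},{"offset": [0.005,0,-0.0268],"roll": 0},{"offset": [0.006,0,-0.0321],"roll": 0},{"offset": [0.006,0,-0.0321],"roll": 0}]'

```text
time_s: 39.9
ee_pos: [0.5128, 0.1784, 0.1066]
eef_rot: [[0.008, 0.983, -0.185], [0.001, -0.186, -0.983], [-1.0, 0.007, -0.003]]
contact_force: [0.6, 1.8, 8.9]
finger_gap: 0.0278
```

```bash
python3 - <<'E'
from h import *
d=grab("scene","s19.png")
im=cv2.imread("pics/s19.png");c=im[100:280,220:460];cv2.imwrite("pics/s19c.png",cv2.resize(c,(800,600),interpolation=cv2.INTER_CUBIC))
E
```

```text
(no output)
```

View pics/s19c.png

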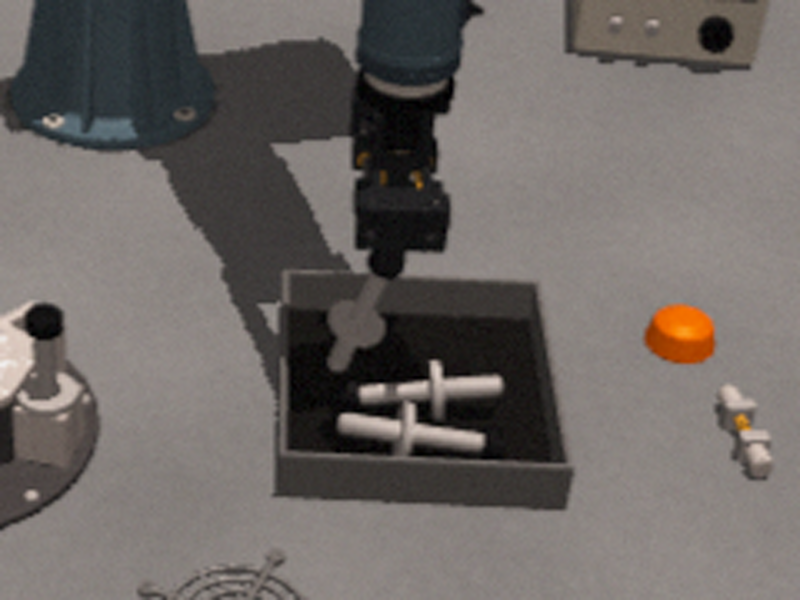

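jog_arm --rows '[{"offset": [0.0048,0,-0.0144],"roll": 0},{"offset": [0.0113,0,-0.028],"roll": 0},{"offset": [0.0195,0,-0.041],"roll": 0},{"offset": [0.0291,0,-0.0525],"roll": 0},{"offset": [0.04,0,-0.063],"roll": 0},{"offset": [0.052,0,-0.072],"roll": 0},{"offset": [0.065,0,-0.0795],"roll": 0},{"offset": [0.077,0,-0.0845],"roll": 0},{"offset": [0.085,0,-0.087],"roll": 0},{"offset": [0.085,0,-0.087],"roll": 0},{"offset": [0.085,0,-0.087],"roll": 0}]'

```text
time_s: 40.87
ee_pos: [0.525, 0.2625, 0.0177]
eef_rot: [[-0.001, 0.983, -0.185], [-0.001, -0.185, -0.983], [-1.0, -0.001, 0.001]]
contact_force: [0.3, -1.1, 0.6]
finger_gap: 0.0015
```

```bash
python3 - <<'E'
from h import *
d=grab("scene","s20.png")
im=cv2.imread("pics/s20.png");c=im[100:280,220:460];cv2.imwrite("pics/s20c.png",cv2.resize(c,(800,600),interpolation=cv2.INTER_CUBIC))
E
```

```text
(no output)
```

View pics/s20c.png

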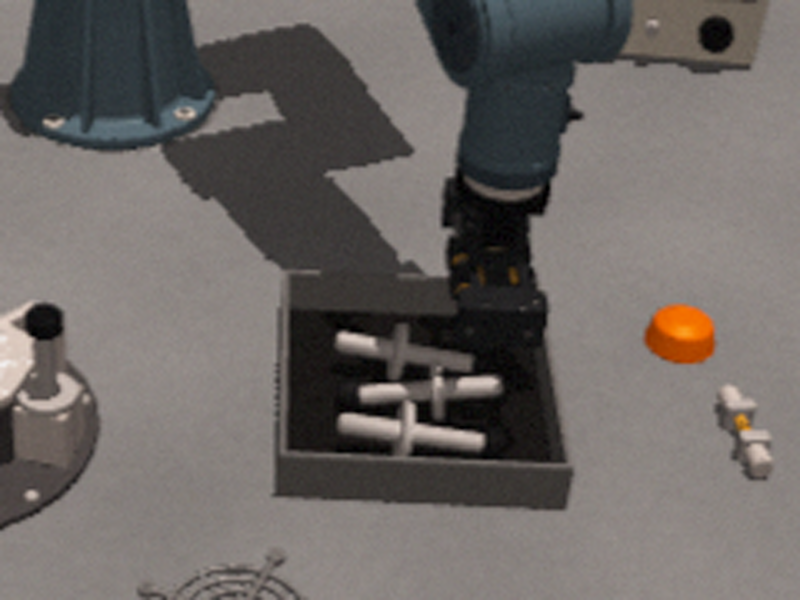

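The grip slipped off at the very end (gap 1.5 mm), but the third rod lies in the tray. I'll rise straight up and look.

jog_arm --rows '[{"offset": [-0.03,0,0],"roll": 0},{"offset": [-0.07,0,0],"roll": 0},{"offset": [-0.11,0,0],"roll": 0},{"offset": [-0.15,0,0],"roll": 0},{"offset": [-0.152,0,0],"roll": 0},{"offset": [-0.152,0,0],"roll": 0},{"offset": [-0.152,0,0],"roll": 0}]'

```text
time_s: 41.5
ee_pos: [0.5253, 0.2626, 0.1703]
eef_rot: [[0.001, 0.983, -0.186], [-0.0, -0.186, -0.983], [-1.0, 0.001, -0.0]]
contact_force: [-0.1, -0.6, -0.1]
finger_gap: 0.0004
```

```bash
python3 - <<'E'
from h import *
go((.5335,-.199,.17),-144.5)
go((.5335,-.199,.17),35.5)
d=grab("top");W=tray(d)
d=grab("scene","s21.png")
im=cv2.imread("pics/s21.png");c=im[100:280,220:460];cv2.imwrite("pics/s21c.png",cv2.resize(c,(800,600),interpolation=cv2.INTER_CUBIC))
E
```

```text
t41.5 at [0.5253 0.2626 0.1703] yaw -10.7 -> off [3.00e-04 9.39e-02 4.52e-01] roll 133.8 rows>=11.1 / 18.7 gap 0.0004 j6 26 F [-0.1 -0.6 -0.1]
t41.5 at [0.5253 0.2626 0.1703] yaw -10.7 -> off [3.00e-04 9.39e-02 4.52e-01] roll -46.2 rows>=11.1 / 6.5 gap 0.0004 j6 26 F [-0.1 -0.6 -0.1]
net [(0.97, [161.4, 175.3, 92.5, 111.1])] rim rect c [0.5467 0.2031] [0.2304 0.2502] ang 79.3 n 1249
```

View pics/s21c.png

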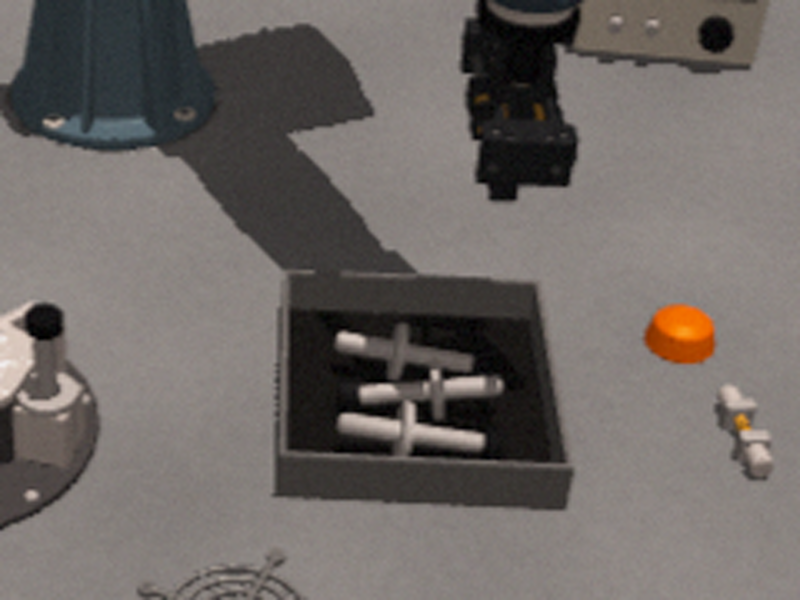

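jog_arm --rows '[{"offset": [0,0.008,0.04],"roll": -7},{"offset": [0,0.016,0.08],"roll": -14},{"offset": [0,0.025,0.12],"roll": -21},{"offset": [0,0.033,0.16],"roll": -28},{"offset": [0,0.042,0.2],"roll": -35},{"offset": [0,0.05,0.24],"roll": -42},{"offset": [0,0.058,0.28],"roll": -46.2},{"offset": [0,0.066,0.32],"roll": -46.2},{"offset": [0,0.075,0.36],"roll": -46.2},{"offset": [0,0.083,0.4],"roll": -46.2},{"offset": [0,0.09,0.435],"roll": -46.2},{"offset": [0,0.094,0.452],"roll": -46.2},{"offset": [0,0.094,0.452],"roll": -46.2},{"offset": [0,0.094,0.452],"roll": -46.2},{"offset": [0,0.094,0.452],"roll": -46.2}]' --fingers 0.2

```text
time_s: 42.9
ee_pos: [0.5331, -0.1976, 0.1685]
eef_rot: [[-0.002, 0.814, 0.581], [0.002, 0.581, -0.814], [-1.0, -0.001, -0.003]]
contact_force: [0.5, 0.3, 0.1]
finger_gap: 0.0531
```

```bash
python3 - <<'E'
from h import *
go((.5337,-.199,.094),35.5)
E
```

```text
t42.9 at [ 0.5331 -0.1976  0.1685] yaw 35.5 -> off [ 0.0745 -0.0002  0.0017] roll -0.0 rows>=1.8 / 0.0 gap 0.0531 j6 -68 F [0.5 0.3 0.1]
```

jog_arm --rows '[{"offset": [0.03,0,0.001],"roll": 0},{"offset": [0.06,0,0.001],"roll": 0},{"offset": [0.0745,0,0.001],"roll": 0},{"offset": [0.0745,0,0.001],"roll": 0},{"offset": [0.0745,0,0.001],"roll": 0}]'

```text
time_s: 43.32
ee_pos: [0.5339, -0.1973, 0.0946]
eef_rot: [[-0.002, 0.813, 0.583], [0.002, 0.583, -0.813], [-1.0, -0.001, -0.003]]
contact_force: [0.2, -0.5, 0.3]
finger_gap: 0.0527
```

jog_arm --rows '[{"offset": [0,0,0],"roll": 0},{"offset": [0,0,0],"roll": 0},{"offset": [0,0,0],"roll": 0},{"offset": [0,0,0],"roll": 0},{"offset": [0,0,0],"roll": 0},{"offset": [0,0,0],"roll": 0},{"offset": [0,0,0],"roll": 0},{"offset": [0,0,0],"roll": 0}]' --fingers -1

```text
time_s: 43.98
ee_pos: [0.5332, -0.2007, 0.0961]
eef_rot: [[-0.003, 0.814, 0.581], [-0.002, 0.581, -0.814], [-1.0, -0.003, 0.0]]
contact_force: [-7.3, -4.3, 6.1]
finger_gap: 0.0156
```

jog_arm --rows '[{"offset": [0,0,0],"roll": 6},{"offset": [0,0,0],"roll": 12},{"offset": [0,0,0],"roll": 18},{"offset": [0,0,0],"roll": 24},{"offset": [0,0,0],"roll": 30},{"offset": [0,0,0],"roll": 36},{"offset": [0,0,0],"roll": 42},{"offset": [0,0,0],"roll": 48},{"offset": [0,0,0],"roll": 54},{"offset": [0,0,0],"roll": 60},{"offset": [0,0,0],"roll": 60},{"offset": [0,0,0],"roll": 60},{"offset": [0,0,0],"roll": 60}]'

```text
time_s: 45.07
ee_pos: [0.5313, -0.2009, 0.0961]
eef_rot: [[-0.007, 0.91, -0.415], [-0.002, -0.415, -0.91], [-1.0, -0.005, 0.004]]
contact_force: [-15.5, -5.3, 11.0]
finger_gap: 0.0157
```

jog_arm --rows '[{"offset": [0,0,0],"roll": 0},{"offset": [0,0,0],"roll": 0},{"offset": [0,0,0],"roll": 0},{"offset": [-0.036,0,0],"roll": 0},{"offset": [-0.072,0,0],"roll": 0},{"offset": [-0.076,0,0],"roll": 0},{"offset": [-0.076,0,0],"roll": 0},{"offset": [-0.076,0,0],"roll": 0}]' --fingers 0.2

```text
time_s: 45.73
ee_pos: [0.5346, -0.1991, 0.1713]
eef_rot: [[0.0, 0.91, -0.414], [-0.0, -0.414, -0.91], [-1.0, 0.0, -0.0]]
contact_force: [0.0, -1.4, -1.2]
finger_gap: 0.0531
```

```bash
python3 - <<'E'
from h import *
go((.575,-.1079,.17),-10.7)
E
```

```text
t45.7 at [ 0.5346 -0.1991  0.1713] yaw -24.5 -> off [ 0.0013 -0.001  -0.0998] roll -13.8 rows>=2.4 / 1.9 gap 0.0531 j6 -8 F [ 0.  -1.4 -1.2]
```

jog_arm --rows '[{"offset": [0,-0.001,-0.03],"roll": -6.9},{"offset": [0,-0.001,-0.06],"roll": -13.8},{"offset": [0,-0.001,-0.09],"roll": -13.8},{"offset": [0,-0.001,-0.1],"roll": -13.8},{"offset": [0,-0.001,-0.1],"roll": -13.8},{"offset": [0,-0.001,-0.1],"roll": -13.8},{"offset": [0,-0.001,-0.1],"roll": -13.8}]'

```text
time_s: 46.32
ee_pos: [0.5742, -0.1087, 0.1706]
eef_rot: [[-0.002, 0.983, -0.186], [0.0, -0.186, -0.983], [-1.0, -0.002, 0.0]]
contact_force: [-0.2, -0.4, -0.0]
finger_gap: 0.0523
```

```bash
python3 - <<'E'
from h import *
go((.575,-.1079,.116),-10.7)
d=grab("wrist","w22.png")
E
```

```text
t46.3 at [ 0.5742 -0.1087  0.1706] yaw -10.7 -> off [ 0.0546  0.0007 -0.001 ] roll -0.0 rows>=1.3 / 0.0 gap 0.0523 j6 -12 F [-0.2 -0.4 -0. ]
```

View pics/w22.png

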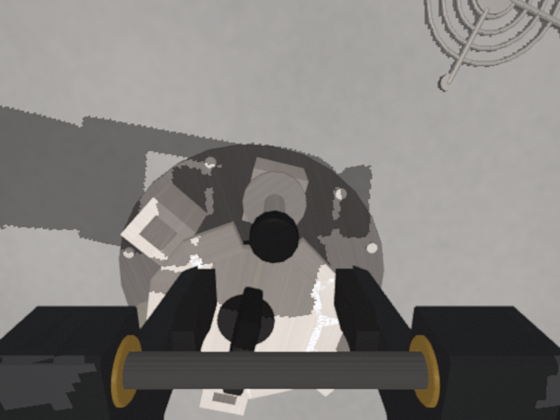

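The bar points at the last rod (head at px 273,237) and the other sockets are empty. I'll grip and lift.

jog_arm --rows '[{"offset": [0.03,0.0005,-0.001],"roll": 0},{"offset": [0.055,0.0005,-0.001],"roll": 0},{"offset": [0.055,0.0005,-0.001],"roll": 0},{"offset": [0.055,0.0005,-0.001],"roll": 0},{"offset": [0.055,0.0005,-0.001],"roll": 0}]'

```text
time_s: 46.78
ee_pos: [0.5761, -0.108, 0.1177]
eef_rot: [[0.001, 0.982, -0.187], [-0.001, -0.187, -0.982], [-1.0, 0.001, 0.0]]
contact_force: [0.5, 1.1, 1.1]
finger_gap: 0.053
```

jog_arm --rows '[{"offset": [0,0,0],"roll": 0},{"offset": [0,0,0],"roll": 0},{"offset": [0,0,0],"roll": 0},{"offset": [0,0,0],"roll": 0},{"offset": [0,0,0],"roll": 0},{"offset": [0,0,0],"roll": 0},{"offset": [0,0,0],"roll": 0}]' --fingers -1

```text
time_s: 47.37
ee_pos: [0.576, -0.1072, 0.1174]
eef_rot: [[0.001, 0.983, -0.185], [-0.001, -0.185, -0.983], [-1.0, 0.001, 0.0]]
contact_force: [-2.1, 0.8, 6.0]
finger_gap: 0.0274
```

jog_arm --rows '[{"offset": [-0.01,0,0],"roll": 0},{"offset": [-0.025,0,0],"roll": 0},{"offset": [-0.04,0,0],"roll": 0},{"offset": [-0.06,0,0],"roll": 0},{"offset": [-0.08,0,0],"roll": 0},{"offset": [-0.09,0,0],"roll": 0},{"offset": [-0.09,0,0],"roll": 0},{"offset": [-0.09,0,0],"roll": 0}]'

```text
time_s: 48.03
ee_pos: [0.5757, -0.1069, 0.2064]
eef_rot: [[0.0, 0.983, -0.185], [-0.0, -0.185, -0.983], [-1.0, 0.0, 0.0]]
contact_force: [-0.3, 0.5, -2.9]
finger_gap: 0.0272
```

```bash
python3 - <<'E'
from h import *
d=grab("top","t23.png");W=tray(d)
C=np.array([.5467,.2035]);a=np.radians(-10.7);u=np.array([np.cos(a),np.sin(a)]);v=np.array([-u[1],u[0]])
p=C-.078*u+.065*v;print(p);go((p[0],p[1],.205),-10.7)
cv2.imwrite("pics/t23c.png",cv2.resize(d["image"][160:300,130:420,::-1],(800,386),interpolation=cv2.INTER_CUBIC))
E
```

```text
net [(0.97, [145.9, 175.3, 108.9, 110.3]), (0.64, [176.2, 231.3, 48.4, 22.3])] rim rect c [0.5466 0.2037] [0.2315 0.2507] ang 79.2 n 1537
[0.48212453 0.28185183]
t48.1 at [ 0.5748 -0.1066  0.2049] yaw -10.7 -> off [ 0.0005 -0.1631 -0.3646] roll 0.0 rows>=9.6 / 0.0 gap 0.0272 j6 -11 F [ 0.7  0.3 -2.7]
```

View pics/t23c.png

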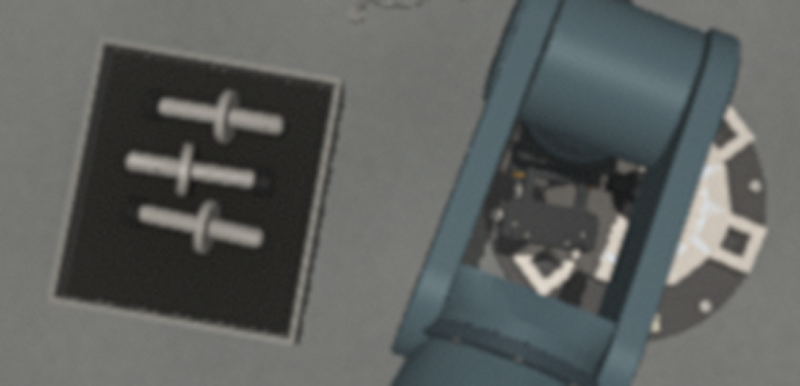

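jog_arm --rows '[{"offset": [0,-0.012,-0.028],"roll": 0},{"offset": [0,-0.026,-0.06],"roll": 0},{"offset": [0,-0.04,-0.092],"roll": 0},{"offset": [0,-0.054,-0.124],"roll": 0},{"offset": [0,-0.068,-0.156],"roll": 0},{"offset": [0,-0.082,-0.188],"roll": 0},{"offset": [0,-0.096,-0.22],"roll": 0},{"offset": [0,-0.11,-0.252],"roll": 0},{"offset": [0,-0.124,-0.284],"roll": 0},{"offset": [0,-0.137,-0.315],"roll": 0},{"offset": [0,-0.148,-0.34],"roll": 0},{"offset": [0,-0.156,-0.358],"roll": 0},{"offset": [0,-0.159,-0.3646],"roll": 0},{"offset": [0,-0.159,-0.3646],"roll": 0},{"offset": [0,-0.159,-0.3646],"roll": 0},{"offset": [0,-0.159,-0.3646],"roll": 0}]'

```text
time_s: 49.47
ee_pos: [0.4872, 0.2795, 0.2059]
eef_rot: [[-0.001, 0.982, -0.186], [-0.001, -0.186, -0.982], [-1.0, -0.001, 0.001]]
contact_force: [-0.0, -0.5, -1.9]
finger_gap: 0.0275
```

```bash
python3 - <<'E'
from h import *
go((.4861,.2811,.1135),-10.7)
d=grab("wrist","w24.png")
d=grab("top");tray(d)
E
```

```text
t49.5 at [0.4872 0.2795 0.2059] yaw -10.7 -> off [ 0.0924 -0.0013 -0.0015] roll -0.0 rows>=2.2 / 0.0 gap 0.0275 j6 29 F [-0.  -0.5 -1.9]
net [(0.69, [156.9, 174.9, 96.1, 111.9])] rim rect c [0.5466 0.2035] [0.231  0.2503] ang 79.3 n 1342
```

View pics/w24.png

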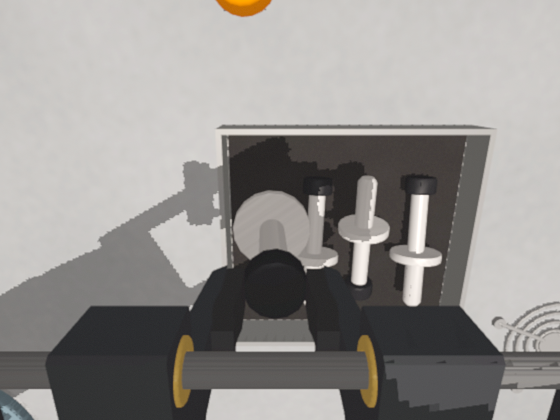

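jog_arm --rows '[{"offset": [0.03,-0.001,-0.001],"roll": 0},{"offset": [0.06,-0.001,-0.001],"roll": 0},{"offset": [0.08,-0.001,-0.001],"roll": 0},{"offset": [0.09,-0.001,-0.001],"roll": 0},{"offset": [0.094,-0.001,-0.001],"roll": 0},{"offset": [0.097,-0.001,-0.001],"roll": 0},{"offset": [0.098,-0.001,-0.001],"roll": 0},{"offset": [0.098,-0.001,-0.001],"roll": 0},{"offset": [0.098,-0.001,-0.001],"roll": 0}]'

```text
time_s: 50.37
ee_pos: [0.4883, 0.2826, 0.1118]
eef_rot: [[0.004, 0.983, -0.186], [0.002, -0.186, -0.983], [-1.0, 0.004, -0.003]]
contact_force: [-2.0, 0.2, 7.0]
finger_gap: 0.0274
```

jog_arm --rows '[{"offset": [0.001,0,0.0054],"roll": 0},{"offset": [0.0015,0,0.0108],"roll": 0},{"offset": [0.002,0,0.0162],"roll": 0},{"offset": [0.003,0,0.0215],"roll": 0},{"offset": [0.004,0,0.0268],"roll": 0},{"offset": [0.0052,0,0.0321],"roll": 0},{"offset": [0.0052,0,0.0321],"roll": 0}]'

```text
time_s: 50.95
ee_pos: [0.4847, 0.2501, 0.1085]
eef_rot: [[0.009, 0.982, -0.186], [0.002, -0.186, -0.982], [-1.0, 0.009, -0.003]]
contact_force: [-0.8, -1.4, 13.4]
finger_gap: 0.0277
```

```bash
python3 - <<'E'
from h import *
d=grab("scene","s25.png")
im=cv2.imread("pics/s25.png");c=im[100:280,220:460];cv2.imwrite("pics/s25c.png",cv2.resize(c,(800,600),interpolation=cv2.INTER_CUBIC))
E
```

```text
(no output)
```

View pics/s25c.png

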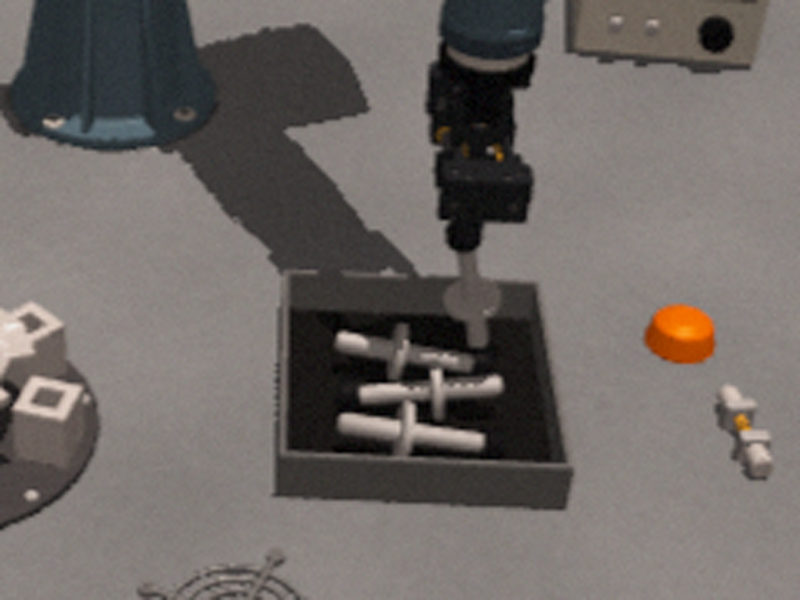

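jog_arm --rows '[{"offset": [0.0048,0,0.0144],"roll": 0},{"offset": [0.0113,0,0.028],"roll": 0},{"offset": [0.0195,0,0.041],"roll": 0},{"offset": [0.0291,0,0.0525],"roll": 0},{"offset": [0.04,0,0.063],"roll": 0},{"offset": [0.052,0,0.072],"roll": 0},{"offset": [0.065,0,0.0795],"roll": 0},{"offset": [0.077,0,0.0845],"roll": 0},{"offset": [0.085,0,0.087],"roll": 0},{"offset": [0.085,0,0.087],"roll": 0},{"offset": [0.085,0,0.087],"roll": 0}]'

```text
time_s: 51.92
ee_pos: [0.4653, 0.1647, 0.0192]
eef_rot: [[0.002, 0.983, -0.186], [0.0, -0.186, -0.983], [-1.0, 0.002, -0.0]]
contact_force: [-0.5, -2.1, 2.1]
finger_gap: 0.0236
```

```bash
python3 - <<'E'
from h import *
d=grab("scene","s26.png")
im=cv2.imread("pics/s26.png");c=im[100:280,220:460];cv2.imwrite("pics/s26c.png",cv2.resize(c,(800,600),interpolation=cv2.INTER_CUBIC))
E
```

```text
(no output)
```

View pics/s26c.png

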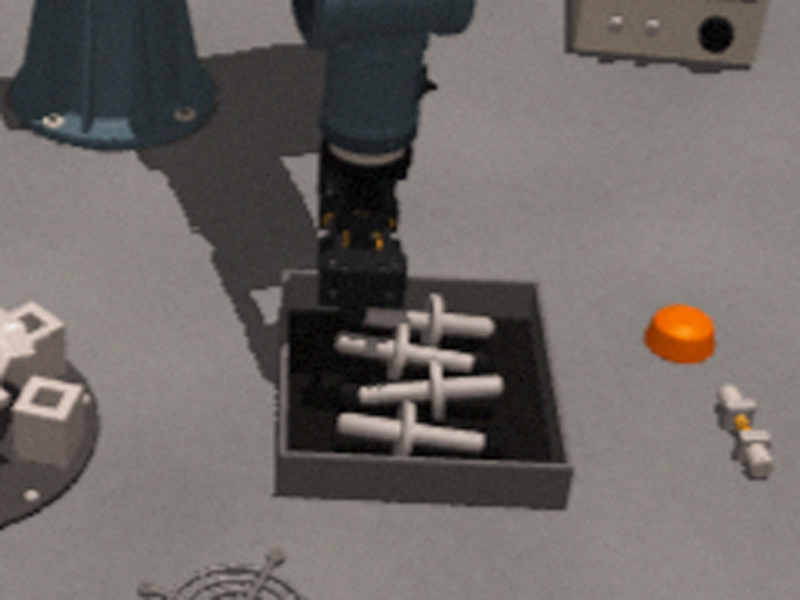

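Laid. I'll release and rise.

jog_arm --rows '[{"offset": [0.006,0,0],"roll": 0},{"offset": [0.006,0,0],"roll": 0}]'

```text
time_s: 52.13
ee_pos: [0.4643, 0.1654, 0.0122]
eef_rot: [[0.0, 0.983, -0.185], [0.0, -0.185, -0.983], [-1.0, 0.0, -0.001]]
contact_force: [-0.8, -0.3, 0.1]
finger_gap: 0.0117
```

jog_arm --rows '[{"offset": [0,0,0],"roll": 0},{"offset": [0,0,0],"roll": 0},{"offset": [0,0,0],"roll": 0},{"offset": [-0.02,0,0],"roll": 0},{"offset": [-0.06,0,0],"roll": 0},{"offset": [-0.1,0,0],"roll": 0},{"offset": [-0.14,0,0],"roll": 0},{"offset": [-0.16,0,0],"roll": 0},{"offset": [-0.16,0,0],"roll": 0}]' --fingers -0.1

```text
time_s: 52.88
ee_pos: [0.4678, 0.1655, 0.1782]
eef_rot: [[0.01, 0.983, -0.185], [0.001, -0.185, -0.983], [-1.0, 0.01, -0.003]]
contact_force: [0.6, 0.6, 0.6]
finger_gap: 0.0398
```

```bash
python3 - <<'E'
from h import *
go((.5337,-.199,.17),-24.5)
d=grab("scene","s27.png")
im=cv2.imread("pics/s27.png");c=im[100:280,220:460];cv2.imwrite("pics/s27c.png",cv2.resize(c,(800,600),interpolation=cv2.INTER_CUBIC))
E
```

```text
t52.9 at [0.4678 0.1655 0.1782] yaw -10.7 -> off [0.0085 0.1321 0.3461] roll 13.8 rows>=8.9 / 1.9 gap 0.0398 j6 16 F [0.6 0.6 0.6]
```

View pics/s27c.png

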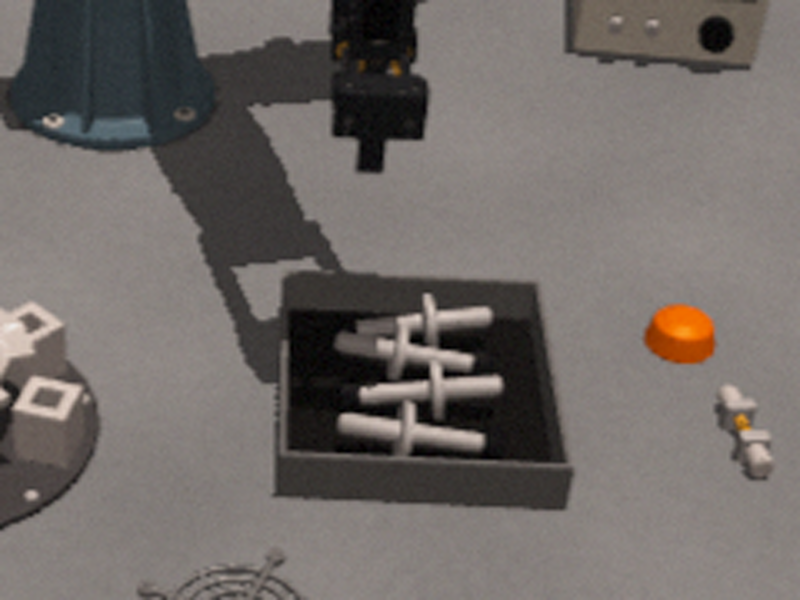

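All four rods lie in the tray. Now I'll turn the turret home, +120°.

jog_arm --rows '[{"offset": [0,0.014,0.037],"roll": 6.9},{"offset": [0,0.028,0.074],"roll": 13.8},{"offset": [0,0.042,0.111],"roll": 13.8},{"offset": [0,0.056,0.148],"roll": 13.8},{"offset": [0,0.07,0.185],"roll": 13.8},{"offset": [0,0.085,0.222],"roll": 13.8},{"offset": [0,0.099,0.259],"roll": 13.8},{"offset": [0,0.113,0.296],"roll": 13.8},{"offset": [0,0.125,0.328],"roll": 13.8},{"offset": [0,0.132,0.346],"roll": 13.8},{"offset": [0,0.132,0.346],"roll": 13.8},{"offset": [0,0.132,0.346],"roll": 13.8},{"offset": [0,0.132,0.346],"roll": 13.8}]' --fingers 0.2

```text
time_s: 54.02
ee_pos: [0.5288, -0.1982, 0.1706]
eef_rot: [[-0.003, 0.91, -0.414], [0.002, -0.414, -0.91], [-1.0, -0.003, -0.001]]
contact_force: [0.2, -0.2, -0.6]
finger_gap: 0.0529
```

```bash
python3 - <<'E'
from h import *
go((.5337,-.199,.094),-24.5)
E
```

```text
t54.0 at [ 0.5288 -0.1982  0.1706] yaw -24.5 -> off [ 0.0766  0.0051 -0.0013] roll 0.0 rows>=1.8 / 0.0 gap 0.0529 j6 -8 F [ 0.2 -0.2 -0.6]
```

jog_arm --rows '[{"offset": [0.03,0.004,-0.001],"roll": 0},{"offset": [0.06,0.004,-0.001],"roll": 0},{"offset": [0.077,0.004,-0.001],"roll": 0},{"offset": [0.077,0.004,-0.001],"roll": 0},{"offset": [0.077,0.004,-0.001],"roll": 0}]'

```text
time_s: 54.43
ee_pos: [0.533, -0.1983, 0.0944]
eef_rot: [[-0.002, 0.911, -0.413], [0.002, -0.413, -0.911], [-1.0, -0.003, -0.001]]
contact_force: [0.2, -0.8, 1.3]
finger_gap: 0.0529
```

jog_arm --rows '[{"offset": [0,0,0],"roll": 0},{"offset": [0,0,0],"roll": 0},{"offset": [0,0,0],"roll": 0},{"offset": [0,0,0],"roll": 0},{"offset": [0,0,0],"roll": 0},{"offset": [0,0,0],"roll": 0},{"offset": [0,0,0],"roll": 0},{"offset": [0,0,0],"roll": 0}]' --fingers -1

```text
time_s: 55.1
ee_pos: [0.5319, -0.1995, 0.0956]
eef_rot: [[-0.004, 0.91, -0.414], [0.002, -0.414, -0.91], [-1.0, -0.005, 0.0]]
contact_force: [-8.8, 3.5, 8.8]
finger_gap: 0.0157
```

jog_arm --rows '[{"offset": [0,0,0],"roll": -6},{"offset": [0,0,0],"roll": -12},{"offset": [0,0,0],"roll": -18},{"offset": [0,0,0],"roll": -24},{"offset": [0,0,0],"roll": -30},{"offset": [0,0,0],"roll": -36},{"offset": [0,0,0],"roll": -42},{"offset": [0,0,0],"roll": -48},{"offset": [0,0,0],"roll": -54},{"offset": [0,0,0],"roll": -60},{"offset": [0,0,0],"roll": -60}]'

```text
time_s: 56.02
ee_pos: [0.5323, -0.1995, 0.0956]
eef_rot: [[-0.003, 0.811, 0.586], [0.002, 0.586, -0.811], [-1.0, -0.002, -0.003]]
contact_force: [-7.2, 3.4, 8.0]
finger_gap: 0.0158
```

jog_arm --rows '[{"offset": [0,0,0],"roll": -6},{"offset": [0,0,0],"roll": -12},{"offset": [0,0,0],"roll": -18},{"offset": [0,0,0],"roll": -24},{"offset": [0,0,0],"roll": -30},{"offset": [0,0,0],"roll": -36},{"offset": [0,0,0],"roll": -42},{"offset": [0,0,0],"roll": -48},{"offset": [0,0,0],"roll": -54},{"offset": [0,0,0],"roll": -60},{"offset": [0,0,0],"roll": -60},{"offset": [0,0,0],"roll": -60},{"offset": [0,0,0],"roll": -60}]'

```text
time_s: 57.1
ee_pos: [0.5324, -0.1992, 0.0956]
eef_rot: [[-0.003, -0.096, 0.995], [0.002, 0.995, 0.096], [-1.0, 0.002, -0.003]]
contact_force: [-7.5, 4.5, 7.3]
finger_gap: 0.0156
```

jog_arm --rows '[{"offset": [0,0,0],"roll": 0},{"offset": [0,0,0],"roll": 0},{"offset": [0,0,0],"roll": 0},{"offset": [-0.036,0,0],"roll": 0},{"offset": [-0.072,0,0],"roll": 0},{"offset": [-0.11,0,0],"roll": 0},{"offset": [-0.15,0,0],"roll": 0},{"offset": [-0.18,0,0],"roll": 0},{"offset": [-0.18,0,0],"roll": 0}]' --fingers 0.2

```text
time_s: 57.85
ee_pos: [0.537, -0.2024, 0.2836]
eef_rot: [[0.011, -0.096, 0.995], [-0.007, 0.995, 0.096], [-1.0, -0.008, 0.01]]
contact_force: [0.4, -1.4, 0.9]
finger_gap: 0.0529
```

```bash
python3 - <<'E'
from h import *
go((.35,-.199,.28),95.5)
E
```

```text
t57.9 at [ 0.537  -0.2024  0.2836] yaw 95.5 -> off [ 0.0015  0.0213 -0.1858] roll 0.0 rows>=4.5 / 0.0 gap 0.0529 j6 -128 F [ 0.4 -1.4  0.9]
```

jog_arm --rows '[{"offset": [0,-0.027,-0.027],"roll": 0},{"offset": [0,-0.054,-0.054],"roll": 0},{"offset": [0,-0.081,-0.081],"roll": 0},{"offset": [0,-0.108,-0.108],"roll": 0},{"offset": [0,-0.135,-0.135],"roll": 0},{"offset": [0,-0.162,-0.162],"roll": 0},{"offset": [0,-0.19,-0.19],"roll": 0},{"offset": [0,-0.2,-0.2],"roll": 0},{"offset": [0,-0.2,-0.2],"roll": 0},{"offset": [0,-0.2,-0.2],"roll": 0},{"offset": [0,-0.2,-0.2],"roll": 0}]'

```text
time_s: 58.77
ee_pos: [0.3546, -0.4178, 0.275]
eef_rot: [[0.0, -0.097, 0.995], [0.001, 0.995, 0.097], [-1.0, 0.001, 0.0]]
contact_force: [-0.7, 0.6, -0.2]
finger_gap: 0.053
```

```bash
python3 - <<'E'
from h import *
d=grab("top","t30.png");W=tray(d)
cv2.imwrite("pics/t30c.png",cv2.resize(d["image"][160:300,130:420,::-1],(800,386),interpolation=cv2.INTER_CUBIC))
P=W.reshape(-1,3);k=(np.hypot(P[:,0]-.5335,P[:,1]+.199)<.045)&(P[:,2]>.124)&(P[:,2]<.137)
print("bar",cv2.minAreaRect(P[k][:,:2].astype(np.float32)))
C=np.array([.5467,.2035]);a=np.radians(-10.7);u=np.array([np.cos(a),np.sin(a)]);v=np.array([-u[1],u[0]])
q=np.c_[(P[:,:2]-C)@u,(P[:,:2]-C)@v,P[:,2]]
k=(abs(q[:,0])<.112)&(abs(q[:,1])<.102)
print("max z in tray",np.nanmax(q[k][:,2]))
for n in ("scene",):
    d=grab(n,"s30.png");im=d["image"][:,:,::-1];cv2.imwrite("pics/s30c.png",cv2.resize(im[150:300,120:420],(800,400),interpolation=cv2.INTER_CUBIC))
W0=np.load("topW.npy")
for n,lab in (("scene",["fan_guard","bumper","spacer","connectors"]),):
    W=cloud(d)
    for l in lab:
        for r in ctrl.find_in(l,n)[:1]: print(l,r)
E
```

```text
net [(0.68, [147.0, 174.2, 108.1, 108.8])] rim rect c [0.5467 0.2037] [0.2314 0.2502] ang 79.3 n 1768
bar ((0.5324125289916992, -0.19942782819271088), (0.06322590261697769, 0.016655629500746727), 4.159533977508545)
max z in tray 0.059462185286533575
fan_guard {'extent': [83.2, 232.4, 13.5, 29.4], 'score': 0.66}
bumper {'extent': [410.6, 189.9, 21.2, 17.0], 'score': 0.61}
spacer {'extent': [81.7, 234.8, 16.8, 26.0], 'score': 0.84}
connectors {'extent': [437.0, 215.3, 11.4, 28.7], 'score': 0.62}
```

View pics/t30c.png

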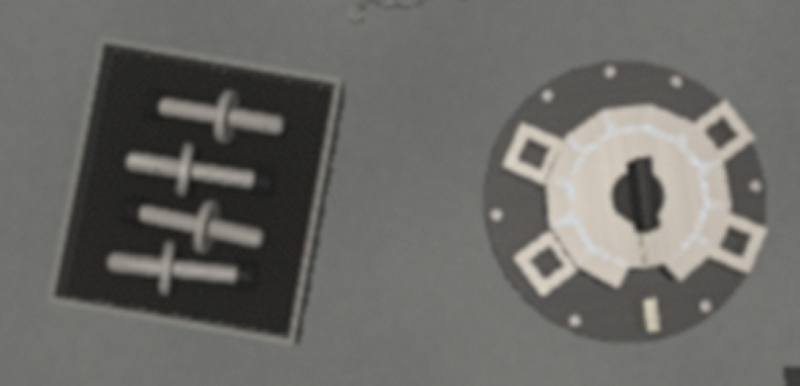

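View pics/s30c.png

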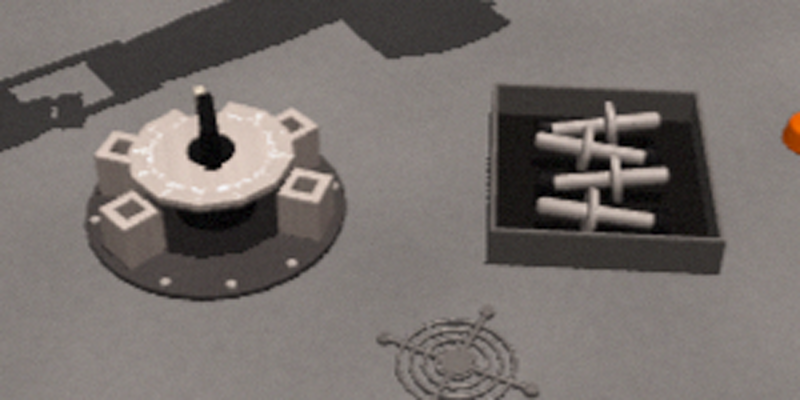

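The notch (crop px 650,275) stands at the white tab (650,315), all sockets are empty, and four rods lie in the tray. I'm handing the job in.

```bash
python3 -c "
from workcell import ctrl
print(ctrl.finish_job())"
```

```text
the job is handed in; nothing more can be done
None
```

I released all four rods, laid them in the grey tray, and turned the turret back to home. I handed the job in at about 59 s on the robot's clock. `finish_job` returned no verdict.

**How it went**
- I turned the turret to +1, +2, -1 and -2 clicks, pulling one rod straight up at each stop.
- I laid each rod down by pivoting it about its foot on the tray floor.

**Last checks**
- **Rods:** the final pictures show four empty sockets and four rods lying inside the tray walls. The highest point in the tray is 59 mm, against the 80 mm limit.
- **Turret:** the notch stands at the white tab. The bar measured 4.2° in the top view against about 5.5° for the stand's axis, well inside the 0.12 rad limit.
- **Tray:** its measured centre and angle did not change during the run.
- **Other objects:** the bumper, spacer and connectors were found where they started.
- **Robot:** the arm stands clear with the gripper open.

**What failed or disagreed**
- The fingers could not close on the necks because they met the wider heads first, so I gripped the heads instead.
- On rod 3 the fingers came off the head just before release. On rod 4 they were slipping off during the final lowering. Both rods still lay properly in the tray.
- In the last check the network took the spacer for the fan guard. The picture shows the fan guard where it was.

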